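# Pack the furnace blocks in bond and pin the hold-down bar

## Task

Pack the loose refractory blocks on the carrying board for transport: fill the gap in the bottom course, then lay the other blocks on top in line with the row, each bridging a joint of the course below (both joints of the bottom course first, a fourth block on top in the middle). Then put the hold-down bar over both posts so that it lies flat on the topmost blocks, and lock it by sliding a hairpin clip through the cross hole just above the bar in each post, fully home so that its sprung leg hugs the post. Leave the cast, the jar and the black spring clip where they are.

Things in the scene. Friction and masses are not known exactly. Their poses are not given: they have to be found in the camera images.
- carrier: fixed board 80 (x) x 262 (y) x 12 mm thick; origin at its underside centre, x away from the robot, y left along the row. At y = +109 and -109 mm stand round steel posts, 18 mm thick, tops 120 mm above the bench, each with two cross holes along x. Between them lies the bottom course: fixed blocks, like the loose ones, at y = +63.5 and -63.5 mm, with a 67 mm gap between them.
- gap (a point): middle of the gap in the bottom course, on the board's top face (12 mm above the bench): where the underside centre of the block that fills it belongs.
- joint_left (a point): underside centre of the second-course block that bridges the left joint (between the gap block and the left fixed block): carrier y = +32 mm, 38 mm above the bench.
- joint_right (a point): as joint_left, for the right-hand joint, at carrier y = -32 mm, 38 mm above the bench.
- top (a point): underside centre of the third-course block that bridges the joint of the two second-course blocks: carrier y = 0, 64 mm above the bench. Used only if there are four blocks.
- left_low (a point): centre of the lower cross hole of the left post (carrier y = +109 mm), 78 mm above the bench; the hole is 8.5 mm wide and high and runs along carrier x. Axes as the carrier's.
- left_high (a point): centre of the upper cross hole of the left post (carrier y = +109 mm), 104 mm above the bench; the hole is 8.5 mm wide and high and runs along carrier x. Axes as the carrier's.
- right_low (a point): centre of the lower cross hole of the right post (carrier y = -109 mm), 78 mm above the bench; the hole is 8.5 mm wide and high and runs along carrier x. Axes as the carrier's.
- right_high (a point): centre of the upper cross hole of the right post (carrier y = -109 mm), 104 mm above the bench; the hole is 8.5 mm wide and high and runs along carrier x. Axes as the carrier's.
- block1: loose cream refractory block, 60 mm long (its y) x 38 mm wide (x) x 26 mm high, about 0.11 kg, lying flat on the bench at the start; origin at the centre of its underside. All blocks are alike; block1 to block4 may each be absent (three or four are present).
- block2: loose cream refractory block, 60 mm long (its y) x 38 mm wide (x) x 26 mm high, about 0.11 kg, lying flat on the bench at the start; origin at the centre of its underside. All blocks are alike; block1 to block4 may each be absent (three or four are present).
- block3: loose cream refractory block, 60 mm long (its y) x 38 mm wide (x) x 26 mm high, about 0.11 kg, lying flat on the bench at the start; origin at the centre of its underside. All blocks are alike; block1 to block4 may each be absent (three or four are present).
- block4: loose cream refractory block, 60 mm long (its y) x 38 mm wide (x) x 26 mm high, about 0.11 kg, lying flat on the bench at the start; origin at the centre of its underside. All blocks are alike; block1 to block4 may each be absent (three or four are present).
- bar: aluminium hold-down bar 264 (y) x 40 (x) x 8 mm, 0.2 kg, 26 mm square holes at y = +109 and -109 mm pass over the posts; black grip rib in the middle, 60 (y) x 16 (x) mm, 8 to 34 mm above the underside. Origin at its underside centre; symmetric. On two courses its underside is 64 mm above the bench (use lower holes), on three 90 mm (upper holes, 6 mm above its top face).
- clip1: sprung hairpin clip: black foot 32 (x) x 36 (y) x 5 mm, origin at its underside centre, on it a grip rib 16 mm wide (y), up to 32 mm; 13 mm up two steel legs reach to +x: a straight 5 mm leg on y = 0, thinned tip 95 mm ahead of the origin, and on the +y side a wavy sprung leg (4 mm wire) whose hollow, 58 mm ahead, hugs the post. The last 20 mm take 5 to 10 N, then it snaps in. Clips are alike.
- clip2: sprung hairpin clip: black foot 32 (x) x 36 (y) x 5 mm, origin at its underside centre, on it a grip rib 16 mm wide (y), up to 32 mm; 13 mm up two steel legs reach to +x: a straight 5 mm leg on y = 0, thinned tip 95 mm ahead of the origin, and on the +y side a wavy sprung leg (4 mm wire) whose hollow, 58 mm ahead, hugs the post. The last 20 mm take 5 to 10 N, then it snaps in. Clips are alike.
- clip1_seat (a point): point on clip1's straight leg, 58 mm ahead of its origin, that lies in the middle of the post when the clip is home.
- clip2_seat (a point): the same point of clip2.
- clip1_leg (a joint): opening of clip1's sprung leg, rad: 0 at rest and when hugging the post, about 0.08 while it is forced over the post.
- clip2_leg (a joint): the same for clip2.
- cast: bystander: stone dental cast, 58x65x33 mm, origin at the centre of its underside.
- jar: bystander: powder jar, 55 mm in diameter, 52 mm high, origin at the centre of its underside.
- matrix_clip: bystander: black spring clip, 20x90x21 mm, origin at the centre of its underside.
Mind the look-alikes: they are no part of the job. Leave any yellow look-alike of the block3 alone.

How it is judged:
On the way, in this order (a step that is already met when the one before it is completed fails the run):
1. every loose block is laid: gap filled, the others bridging the joints below ((distance between block1 and gap below 0.012 m or distance between block1 and joint_left below 0.012 m or distance between block1 and joint_right below 0.012 m or distance between block1 and top below 0.012 m) and (distance between block2 and gap below 0.012 m or distance between block2 and joint_left below 0.012 m or distance between block2 and joint_right below 0.012 m or distance between block2 and top below 0.012 m) and (distance between block3 and gap below 0.012 m or distance between block3 and joint_left below 0.012 m or distance between block3 and joint_right below 0.012 m or distance between block3 and top below 0.012 m) and (distance between block4 and gap below 0.012 m or distance between block4 and joint_left below 0.012 m or distance between block4 and joint_right below 0.012 m or distance between block4 and top below 0.012 m) and distance between any of block1, block2, block3, block4 and gap below 0.012 m and distance between any of block1, block2, block3, block4 and joint_left below 0.012 m and distance between any of block1, block2, block3, block4 and joint_right below 0.012 m and angle between the y axis of each of block1, block2, block3, block4 and the y axis of carrier, either way round below 0.15 rad and angle between each of block1, block2, block3, block4's own z axis and vertical below 0.1 rad), for 0.2 s.
2. the hold-down bar is over both posts and lies on the topmost blocks (((z of bar in the frame of carrier between 0.06 and 0.068 m and horizontal distance between bar and carrier below 0.012 m and angle between the y axis of bar and the y axis of carrier, either way round below 0.1 rad and angle between bar's own z axis and vertical below 0.08 rad) or (z of bar in the frame of carrier between 0.086 and 0.094 m and horizontal distance between bar and carrier below 0.012 m and angle between the y axis of bar and the y axis of carrier, either way round below 0.1 rad and angle between bar's own z axis and vertical below 0.08 rad))), for 0.2 s.
At the end, for the whole second after the job is handed in: Gap and both joints filled, every block within 12 mm of a place, in line (0.15 rad), level; bar flat over both posts on the top blocks (4 mm in height, 12 mm aside); in each post a clip in the hole just above the bar, seat within 7 mm of its centre, 0.35 rad, leg closed; all at rest (all of step 1 and ((z of bar in the frame of carrier between 0.06 and 0.068 m and horizontal distance between bar and carrier below 0.012 m and angle between the y axis of bar and the y axis of carrier, either way round below 0.1 rad and angle between bar's own z axis and vertical below 0.08 rad and distance between clip1_seat and left_low below 0.007 m and angle between the x axis of each of clip1, clip2 and the x axis of carrier, either way round below 0.35 rad and value of joint each of clip1_leg, clip2_leg below 0.06 rad and distance between clip2_seat and right_low below 0.007 m) or (z of bar in the frame of carrier between 0.06 and 0.068 m and horizontal distance between bar and carrier below 0.012 m and angle between the y axis of bar and the y axis of carrier, either way round below 0.1 rad and angle between bar's own z axis and vertical below 0.08 rad and distance between clip2_seat and left_low below 0.007 m and angle between the x axis of each of clip2, clip1 and the x axis of carrier, either way round below 0.35 rad and value of joint each of clip2_leg, clip1_leg below 0.06 rad and distance between clip1_seat and right_low below 0.007 m) or (z of bar in the frame of carrier between 0.086 and 0.094 m and horizontal distance between bar and carrier below 0.012 m and angle between the y axis of bar and the y axis of carrier, either way round below 0.1 rad and angle between bar's own z axis and vertical below 0.08 rad and distance between clip1_seat and left_high below 0.007 m and angle between the x axis of each of clip1, clip2 and the x axis of carrier, either way round below 0.35 rad and value of joint each of clip1_leg, clip2_leg below 0.06 rad and distance between clip2_seat and right_high below 0.007 m) or (z of bar in the frame of carrier between 0.086 and 0.094 m and horizontal distance between bar and carrier below 0.012 m and angle between the y axis of bar and the y axis of carrier, either way round below 0.1 rad and angle between bar's own z axis and vertical below 0.08 rad and distance between clip2_seat and left_high below 0.007 m and angle between the x axis of each of clip2, clip1 and the x axis of carrier, either way round below 0.35 rad and value of joint each of clip2_leg, clip1_leg below 0.06 rad and distance between clip1_seat and right_high below 0.007 m)) and linear speed of each of block1, block2, block3, block4, bar, clip1, clip2 below 0.03 m/s); the robot touches nothing.
It fails at once if the cast is moved more than 4 cm (distance of cast from where it was at the start of the episode above 0.04 m).
It fails at once if the jar is moved more than 4 cm (distance of jar from where it was at the start of the episode above 0.04 m).
It fails at once if the black spring clip is moved more than 4 cm (distance of matrix_clip from where it was at the start of the episode above 0.04 m).
Of block1, block2, block3, block4 only 3 to 4 are there at a start; the rules pass over those that are not, and their reading is None.
At some moment in a run one of clip1, clip2, bar may be knocked a few centimetres aside while the robot is not near it.
It also fails if it takes over 208 s, if anything falls off the work surface, if the arm or the gripper's body presses on something with over 40 N, if the wrist force passes 120 N, or if a joint passes its speed limit or range.

## Robot

A 6-joint arm with a two-finger parallel gripper is mounted at the origin on a cart in front of the work surface, level with it; the furniture and walls round the work are solid. World frame = base frame: x ahead of the robot, y to its left, z up, the work surface at z = 0. Lengths are in m, angles in rad, forces in N, time in s.
With the tool pointing down it reaches from about 0.35 to 0.975 m from the base axis. Payload 4.9 kg.
Tool frame: the origin (TCP) lies midway between the tips of the shut fingers; the grasp point (between the pads) lies 19 mm behind it; z points along the fingers, y is the direction in which the jaws open and shut (so a half turn about z gives the same grasp; the last joint's range is limited). The gripper opens to 85 mm and grips with 20 to 120 N. Pads are 22 mm wide; open, the fingers measure 114 mm over their backs; the gripper's body (76 mm by 85 mm) begins 54 mm behind the grasp point. The pads swing forward as they close: fully open they stand 13 mm farther back than shut.
Start: joints at [-1.298, 0.053, 1.613, -0, 1.476, -0.119], TCP at [0.239, -0.578, 0.205] pointing down, gripper open.
Joint ranges: [-3.01, 3.01], [-1.01, 2.22], [0.06, 2.58], [-1.02, 4.17], [0.09, 2.62], [-3.14, 3.14]. Speed limits (rad/s): [2.57, 2.57, 3.14, 3.14, 3.14, 3.14].

## Interface

Orientations are given as a unit quaternion [w, x, y, z].
In Python, from plant import state, grab_frame, camera_info, job_done, cut_out gives the robot as it stands.
- The arm moves only by the tool step_arm, never from a script. Its argument "moves" is a list of rows, each a list of 7 numbers: the shift along the tool's x, y, z in m, then the turn, a rotation vector about the tool's x, y, z in rad, then the finger opening in m, from 0 to 0.0854. A call has 1 to 8 rows; each row shifts and turns the commanded pose from where the row before left it, along the tool's axes as they then stand; what a row does not reach is not made up. A row lasts 1/10 s, in which the tool goes at most 50 mm and 8.59 degrees, less where a joint would pass 70% of its speed; a pose out of reach is approached as far as the arm can. A call is refused whole if a number of a shift passes 0.05 or a number of a turn 0.15, either way. A call with a gripper value outside its range is refused whole. The fingers move at their own pace and stop on an object; the grip force is fixed at half the most. Time passes only in rows, so rows that do not move let the fingers close. It gives the time, the measured TCP pose, the force and the opening at its end, in the units of the state.
- state(): the state, without advancing time (a new reading comes with each control period).
- grab_frame(name): name is "side" or "top" or "wrist"; returns (picture, depth): 384x512x3 uint8, red, green, blue; 384x512 float32, m along the optical axis (not along the pixel's ray), 0 where there is no reading.
- camera_info(name): a dict with "intrinsics" (3x3 intrinsics, pixels), "world_from_camera" (4x4, takes a point from camera to world coordinates). Camera axes: x right, y down, z forward; pixel columns grow to the right and rows downward; lengths in m; the calibration is good to about 2 mm. The wrist camera is an equidistant fisheye: a pixel r from the principal point sees the ray r / f radians off the axis. A picture is of the moment at which its call begins: read the wrist's pose just before it. camera_info takes no time and is no camera call; for the wrist camera it gives the pose at the moment of the call.
- job_done(): hands the job in, once; it reports no verdict.
Trained networks look in the newest picture that a camera, given by its name, has taken for a name from the list of things; names that differ only in an ending like _2 or _b are one class to them, and where a whole thing is asked for, a point or a joint stands for the part that bears it (a point fixed in the world has none). Each returns a list of dicts, best first, with "conf" (0 to 1); they miss things now and then, are a little off and sometimes report something else, mostly with a low value. They report only what shows in the picture. A call takes as long as a camera call. They do not tell look-alikes from the thing itself.
- cut_out(camera, query): "mask" (384x512 bool, what is visible of it) and "point" ([column, row] in pixels, amid what is visible of it).
The state is a dict: "time": time; "joint_pos": joint angles; "joint_vel": joint speeds; "joint_efforts": joint torques, N m; "tool_pos": TCP position; "tool_rot": TCP orientation; "contact_force": force on the tool from outside, world axes, zero at the start; "ft_torque": the same for the moment, N m; "gripper_width": opening from 0.0 (shut) to 1.0 (fully open).
Only numpy, scipy, OpenCV 4.12 (cv2) and the standard library are available. Lean on these libraries where they do the work, as an engineer would, in place of code of your own. Each camera call takes 0.05 s, during which the arm holds its last target.

## Working session

There is one attempt and no reset: what is moved stays moved. The work goes in short steps, Python scripts to look and compute and a tool call to move; the robot and the scene stay as the last step left them, time stands still between calls to the robot, and variables do not carry over. Pictures are saved under pics/ and viewed, and the job is handed in when it is done.

Besides the shell and the picture viewer there is one more tool, called after "Call:" as name([rows], argument=value, ...), one row to a line, values as JSON. step_arm: Moves the arm, as the interface text tells. Its arguments: {"type":"object","properties":{"moves":{"type":"array"}},"required":["moves"]}

```bash
ls; mkdir -p pics
cat > h.py <<'E'
import numpy as np, cv2
from plant import state, grab_frame, camera_info, job_done, cut_out
def pts(name, d, info=None):
    i=info or camera_info(name); K=np.array(i["intrinsics"]); T=np.array(i["world_from_camera"])
    v,u=np.mgrid[0:d.shape[0],0:d.shape[1]].astype(float)
    x=(u-K[0,2])/K[0,0]; y=(v-K[1,2])/K[1,1]
    if name=="wrist":
        r=np.hypot(x,y)+1e-9; s=np.tan(np.minimum(r,1.5))/r; x=x*s;y=y*s
    P=np.stack([x*d,y*d,d],-1)@T[:3,:3].T+T[:3,3]
    P[d<=0]=np.nan
    return P
def save(n,im): cv2.imwrite("pics/"+n,cv2.cvtColor(im,cv2.COLOR_RGB2BGR))
E
python3 - <<'E'
from h import *
s=state(); print(s)
for c in ["side","top","wrist"]:
    i=camera_info(c); im,d=grab_frame(c); save(c+"0.png",im); np.savez("pics/%s0.npz"%c,im=im,d=d,K=i["intrinsics"],T=i["world_from_camera"])
    print(c,np.round(i["intrinsics"],1).tolist(),np.round(i["world_from_camera"],3).tolist())
E
```

```text
pics
{'time': 0.0, 'joint_pos': array([-1.29796198e+00,  5.33790344e-02,  1.61425812e+00,  9.13326501e-06,
        1.47601890e+00, -1.19025178e-01]), 'joint_vel': array([ 4.01623928e-05,  2.71183642e-04,  7.75562815e-04,  1.15914559e-03,
       -1.20784959e-03,  1.05564245e-04]), 'joint_efforts': array([-5.83497786e-04, -3.93681085e+01, -3.70178425e+01, -1.57609684e-04,
        6.97144977e-03, -4.54505425e-05]), 'tool_pos': array([ 0.23849987, -0.5769838 ,  0.20387077]), 'tool_rot': array([-1.02900110e-03,  9.80866651e-01,  1.94678062e-01, -7.47321196e-05]), 'contact_force': array([-0.21154763, -0.45230292,  0.32263537]), 'ft_torque': array([-0.0120534 , -0.02545076,  0.00663643]), 'gripper_width': 1.0010248649125244}
side [[386.5, 0.0, 259.6], [0.0, 386.5, 187.4], [0.0, 0.0, 1.0]] [[-0.937, -0.234, 0.26, 0.225], [-0.35, 0.607, -0.713, 1.01], [0.009, -0.759, -0.651, 0.797], [0.0, 0.0, 0.0, 1.0]]
top [[455.6, 0.0, 253.2], [0.0, 455.6, 189.4], [0.0, 0.0, 1.0]] [[0.487, -0.853, 0.189, 0.278], [-0.873, -0.475, 0.109, 0.107], [-0.004, -0.218, -0.976, 1.289], [0.0, 0.0, 0.0, 1.0]]
wrist [[297.3, 0.0, 253.1], [0.0, 297.3, 191.3], [0.0, 0.0, 1.0]] [[0.381, -0.892, -0.245, 0.3], [-0.925, -0.367, -0.1, -0.552], [-0.001, 0.265, -0.964, 0.371], [0.0, 0.0, 0.0, 1.0]]
```

View pics/top0.png

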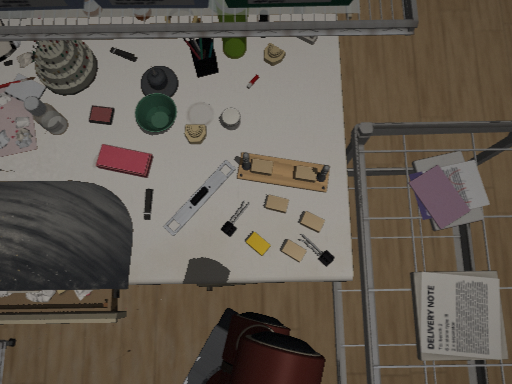

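View pics/side0.png

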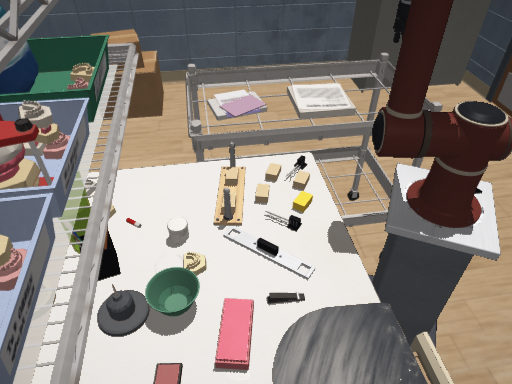

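View pics/wrist0.png

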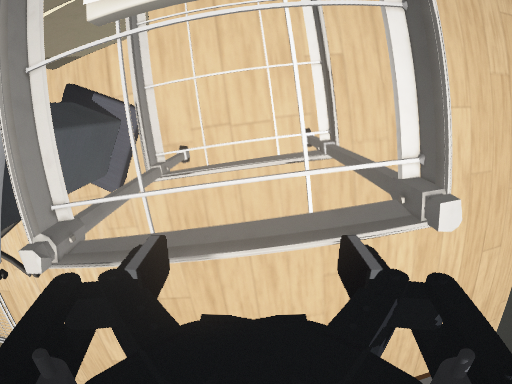

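The top view shows three cream blocks at (276,203), (311,220) and (293,250), with the yellow look-alike at (258,243). The carrier is at (282,172), the bar at (202,197), and the clips are near (232,225) and (322,253). So the stack is two courses and the clips go in the lower holes. Next I'll measure with depth.

```bash
python3 - <<'E'
from h import *
for c in ["top","side"]:
    z=np.load("pics/%s0.npz"%c); d=z["d"]; P=pts(c,d)
    for q in ["block1","clip1","bar","carrier","cast","jar","matrix_clip"]:
        for r in cut_out(c,q)[:6]:
            m=r["mask"]; p=P[m]; p=p[np.isfinite(p[:,0])]
            if len(p)<5: continue
            zt=np.percentile(p[:,2],90)
            pt=p[p[:,2]>zt-0.008] if q!="clip1" else p
            (cx,cy),(w,h),a=cv2.minAreaRect((pt[:,:2]*1000).astype(np.float32))
            print(c,q,round(r["conf"],2),np.round(r["point"]),len(pt),"ztop",np.round(np.percentile(p[:,2],[50,90])*1000,1),"c",round(cx,1),round(cy,1),"wh",round(w,1),round(h,1),"a",round(a,1))
E
python3 - <<'E'
import numpy as np,cv2
im=cv2.imread("pics/top0.png")[140:290,155:355]
cv2.imwrite("pics/top0z.png",cv2.resize(im,None,fx=4,fy=4,interpolation=cv2.INTER_CUBIC))
E
```

```text
top block1 0.88 [294. 248.] 297 ztop [25.3 28.7] c 427.0 66.7 wh 59.6 38.6 a 88.0
top block1 0.8 [312. 220.] 284 ztop [25.1 28.4] c 523.8 59.5 wh 38.2 59.7 a 2.9
top block1 0.71 [277. 203.] 266 ztop [25.3 28.6] c 520.6 170.8 wh 38.3 59.0 a 15.1
top block1 0.56 [261. 242.] 265 ztop [25.5 28.8] c 394.6 162.5 wh 59.0 35.8 a 78.9
top block1 0.47 [193. 131.] 106 ztop [18.1 29.9] c 592.3 487.3 wh 41.0 47.4 a 76.6
top clip1 0.74 [229. 227.] 157 ztop [15.  33.1] c 423.1 252.6 wh 35.3 92.1 a 82.2
top clip1 0.7 [326. 255.] 239 ztop [11.9 33.4] c 465.3 8.7 wh 105.7 37.7 a 73.7
top bar 0.94 [201. 196.] 130 ztop [ 8.1 29.7] c 431.4 373.2 wh 17.1 58.6 a 79.2
top bar 0.18 [277. 203.] 270 ztop [25.1 28.4] c 520.9 170.8 wh 38.3 59.2 a 15.8
top carrier 0.78 [283. 168.] 725 ztop [13.3 40. ] c 614.1 199.4 wh 39.3 234.7 a 19.8
top cast 0.88 [192. 134.] 107 ztop [17.6 29.7] c 592.3 487.3 wh 41.0 47.4 a 76.6
top jar 0.84 [231. 118.] 245 ztop [49.8 53.7] c 676.2 408.2 wh 50.0 52.6 a 25.7
top jar 0.6 [285. 172.] 726 ztop [13.1 39.9] c 614.1 199.4 wh 39.3 234.7 a 19.8
top matrix_clip 0.63 [149. 199.] 100 ztop
[... 516 characters left out ...]
4.2 -344.6 wh 90.6 1456.2 a 23.5
side bar 0.81 [272. 250.] 173 ztop [ 7.8 26.8] c 434.0 376.5 wh 17.6 59.7 a 77.9
side carrier 0.58 [229. 194.] 196 ztop [13.4 73.5] c 615.6 202.5 wh 17.0 234.8 a 19.9
side carrier 0.56 [262. 193.] 172 ztop [25.1 27.6] c 522.1 172.5 wh 36.6 63.5 a 12.2
side cast 0.72 [194. 262.] 139 ztop [18.8 31.2] c 594.3 485.4 wh 32.7 44.7 a 28.7
side cast 0.58 [289. 223.] 53 ztop [15.  31.8] c 394.2 259.4 wh 18.0 27.9 a 74.9
side cast 0.56 [230. 195.] 194 ztop [13.4 73. ] c 615.6 202.5 wh 17.0 234.8 a 19.9
side jar 0.66 [182. 230.] 244 ztop [48.  52.7] c 678.2 412.0 wh 47.5 50.9 a 59.3
side matrix_clip 0.74 [279. 299.] 157 ztop [11.1 19.3] c 349.0 497.9 wh 69.8 16.5 a 27.4
```

View pics/top0z.png

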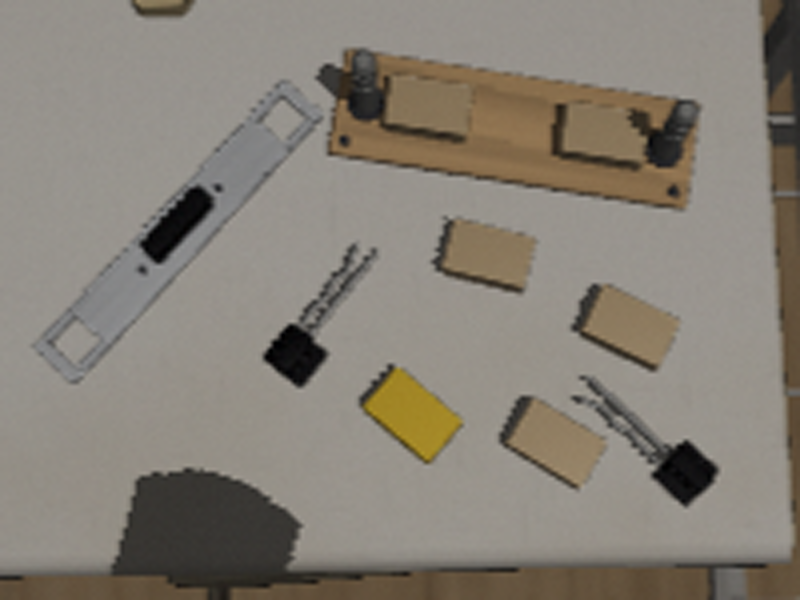

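```bash
cat >> h.py <<'E'
from scipy.spatial.transform import Rotation as Ro
def R_tool():
    w,x,y,z=state()["tool_rot"]; return Ro.from_quat([x,y,z,w])
def go(x,y,z,yaw=None):
    "print shift in the tool axes and turn needed to TCP x,y,z with tool down, yaw deg of tool x"
    s=state(); R=R_tool(); M=R.as_matrix()
    d=M.T@(np.array([x,y,z])-s["tool_pos"])
    cy=np.degrees(np.arctan2(M[1,0],M[0,0]))
    print("t",round(s["time"],2),"at",np.round(s["tool_pos"],4),"yaw",round(cy,2),"q6",round(s["joint_pos"][5],2),"grip mm",round(s["gripper_width"]*85.4,1),"F",np.round(s["contact_force"],1))
    print(" shift tool",np.round(d*1000,1))
    if yaw is not None:
        T=Ro.from_euler("z",yaw,degrees=True)*Ro.from_euler("x",180,degrees=True)
        rv=(R.inv()*T).as_rotvec(); print(" turn",np.round(rv,4), "n",round(np.abs(rv).max()/0.15,1))
E
python3 -c "
from h import *
go(.5,.1,.3,90)"
```

```text
t 0.85 at [ 0.2387 -0.5776  0.2051] yaw 22.45 q6 -0.12 grip mm 85.6 F [-0.1  0.6  0.4]
 shift tool [ 500.3 -526.5  -94.9]
 turn [-0.    -0.    -1.179] n 7.9
```

Call:
step_arm([
  [0,0,-0.045,0,0,0,0.085],
  [0,0,-0.045,0,0,0,0.085],
  [0.03,-0.03,0,0,0,0,0.085],
  [0.03,-0.03,0,0,0,0,0.085],
  [0.03,-0.03,0,0,0,0,0.085],
  [0.03,-0.03,0,0,0,0,0.085],
  [0.03,-0.03,0,0,0,0,0.085],
  [0.03,-0.03,0,0,0,0,0.085],
])

```text
time: 1.65
tool_pos: [0.3366, -0.3409, 0.2953]
tool_rot: [0.0, 0.981, 0.194, 0.0]
contact_force: [0.9, 0.1, -0.1]
gripper_width: 0.994
```

Call:
step_arm([
  [0.03,-0.032,0,0,0,0,0.085],
  [0.03,-0.032,0,0,0,0,0.085],
  [0.03,-0.032,0,0,0,0,0.085],
  [0.03,-0.032,0,0,0,0,0.085],
  [0.03,-0.032,0,0,0,0,0.085],
  [0.03,-0.032,0,0,0,0,0.085],
  [0.03,-0.032,0,0,0,0,0.085],
  [0.03,-0.032,0,0,0,0,0.085],
])

```text
time: 2.45
tool_pos: [0.4607, -0.0124, 0.2955]
tool_rot: [0.0, 0.981, 0.195, 0.001]
contact_force: [1.4, -0.4, -0.4]
gripper_width: 0.994
```

Call:
step_arm([
  [0,0,0,0,0,-0.145,0.085],
  [0,0,0,0,0,-0.145,0.085],
  [0,0,0,0,0,-0.145,0.085],
  [0,0,0,0,0,-0.145,0.085],
  [0,0,0,0,0,-0.145,0.085],
  [0,0,0,0,0,-0.145,0.085],
  [0,0,0,0,0,-0.145,0.085],
  [0,0,0,0,0,-0.145,0.085],
])

```text
time: 3.25
tool_pos: [0.4603, -0.0143, 0.2953]
tool_rot: [0.0, 0.712, 0.702, 0.0]
contact_force: [0.4, -0.5, 0.3]
gripper_width: 0.998
```

```bash
python3 -c "
from h import *
go(.5,.1,.3,90)"
```

```text
t 3.25 at [ 0.4603 -0.0143  0.2953] yaw 89.25 q6 -0.18 grip mm 85.2 F [ 0.4 -0.5  0.3]
 shift tool [114.8  38.2  -4.7]
 turn [ 0.0003  0.0001 -0.013 ] n 0.1
```

Rows do what they should. I'll shift to the look position and measure with the wrist camera.

Call:
step_arm([
  [0.04,0.013,0,0,0,0,0.085],
  [0.04,0.013,0,0,0,0,0.085],
  [0.035,0.012,0,0,0,0,0.085],
  [0,0,0,0,0,0,0.085],
  [0,0,0,0,0,0,0.085],
])

```text
time: 3.75
tool_pos: [0.5004, 0.1005, 0.295]
tool_rot: [-0.0, 0.713, 0.701, -0.0]
contact_force: [2.0, 0.4, 0.3]
gripper_width: 0.993
```

```bash
cat > look.py <<'E'
from h import *
import sys
n=sys.argv[1]; qs=sys.argv[2:]
i=camera_info("wrist"); im,d=grab_frame("wrist"); save(n+".png",im); np.savez("pics/%s.npz"%n,im=im,d=d,K=i["intrinsics"],T=i["world_from_camera"])
P=pts("wrist",d,i)
for q in qs:
    for r in cut_out("wrist",q)[:6]:
        m=r["mask"]; p=P[m]; p=p[np.isfinite(p[:,0])]
        if len(p)<5: continue
        zt=np.percentile(p[:,2],90)
        pt=p[p[:,2]>zt-0.008] if not q.startswith("clip") else p
        (cx,cy),(w,h),a=cv2.minAreaRect((pt[:,:2]*1000).astype(np.float32))
        print(q,round(r["conf"],2),np.round(r["point"]),len(pt),"z50,90",np.round(np.percentile(p[:,2],[50,90])*1000,1),"c",round(cx,1),round(cy,1),"wh",round(w,1),round(h,1),"a",round(a,1))
E
python3 look.py w1 block1 clip1 bar carrier
```

```text
block1 0.85 [266. 110.] 1015 z50,90 [24.3 25.4] c 522.7 171.4 wh 38.3 59.7 a 13.4
block1 0.79 [208. 179.] 948 z50,90 [24.4 25.5] c 428.8 67.1 wh 60.3 37.7 a 88.4
block1 0.65 [271. 180.] 920 z50,90 [24.5 25.5] c 525.5 59.3 wh 36.4 60.2 a 3.2
block1 0.62 [185. 115.] 986 z50,90 [24.2 25.5] c 397.4 162.8 wh 60.9 38.5 a 77.8
block1 0.39 [202.  53.] 29 z50,90 [12.9 14.6] c 438.0 259.5 wh 3.6 46.2 a 81.3
block1 0.38 [324.  88.] 2827 z50,90 [11.  37.6] c 616.0 198.5 wh 39.4 233.1 a 19.5
clip1 0.75 [189.  60.] 623 z50,90 [13.6 30.7] c 426.7 252.1 wh 31.7 96.4 a 81.2
clip1 0.57 [231. 224.] 657 z50,90 [13.3 30.6] c 466.7 10.3 wh 107.1 34.7 a 73.3
clip1 0.18 [327.  90.] 8579 z50,90 [11.  37.6] c 623.1 188.4 wh 91.2 295.9 a 21.5
bar 0.87 [262.   2.] 404 z50,90 [5.7 7.1] c 509.2 338.0 wh 20.9 106.5 a 89.2
carrier 0.78 [328.  89.] 2804 z50,90 [11.1 37.6] c 615.7 199.3 wh 39.4 231.3 a 19.5
carrier 0.54 [262.   4.] 379 z50,90 [5.8 7.1] c 507.1 338.1 wh 20.8 108.2 a 89.2
```

View pics/w1.png

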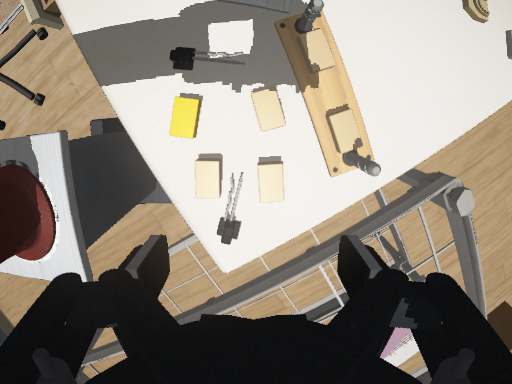

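Run:
```python
from h import *
z=np.load("pics/w1.npz"); d=z["d"]; P=pts("wrist",d,{"intrinsics":z["K"],"world_from_camera":z["T"]})
# ortho view height map around
x0,y0=0.38,-0.06; 
g=np.zeros((300,250),np.float32)
Q=P[:235].reshape(-1,3); Q=Q[np.isfinite(Q[:,0])]
ix=((Q[:,0]-x0)*1000/1).astype(int); iy=((Q[:,1]-y0)*1000).astype(int)
ok=(ix>=0)&(ix<300)&(iy>=0)&(iy<250)&(Q[:,2]>0.006)&(Q[:,2]<.2)
np.maximum.at(g,(ix[ok],iy[ok]),Q[ok,2])
for xx in range(400,500,8):
    r=[]
    for yy in range(-56,120,6):
        v=g[xx-380:xx-372, yy+60:yy+66].max()*1000
        r.append("%3d"%v)
    print(xx," ".join(r))
# carrier fit
from scipy.optimize import minimize
m=(Q[:,2]>.03)&(Q[:,2]<.042)&(np.hypot(Q[:,0]-.615,Q[:,1]-.199)<.1)
S=Q[m]; 
for s in (1,-1):
    c=np.array([.6155,.199])+s*.0635*np.array([-np.sin(np.radians(19.5)),np.cos(np.radians(19.5))])
    k=S[np.hypot(*(S[:,:2]-c).T)<.04]; print(cv2.minAreaRect((k[:,:2]*1000).astype(np.float32)),np.median(k[:,2]))
```

```text
400   0   0   0   0   0   0   0   0   0   0   0   0   0   0   0   0   0   0   0   0   0   0   0   0   0   0   0   0   0   0
408   0   0   0   0   0   0   0   0   0   0   0   0   0   0   0  26  25  25  26  26  26  25  25  25  26  24   0   0   0   0
416   0   0   0   0   0   0   0   0   0   0   0   0   0   0   0  26  26  25  26  26  26  25  25  25  26  25   0   0   0   0
424   0   0   0   0   0   0   0   0   0   0   0   0   0   0   0  25  26  25  26  26  26  25  25  26  25  25   0   0   0   0
432   0   0   0   0   0   0   0   0   0   0   0   0   0   0   0  26  26  26  26  25  25  26  25  26  25  25   0   0   0   0
440   0   0   0   0   0  26   0   0   0   0   0   0   0   0   0  25  25  26  25  25  26  26  25  25  26  25   0   0   0   0
448   0   0   0   0   0  31  31  31  30  14  14  13   0   0   0   0   0   0   0   0   0  15  15  23  24  21   0   0   0   0
456   0   0   0   0   0  31  32  32  29  15  14  15  14  14  15  15  13   0   0   0  11   0   0   0   0   0   0   0   0   0
464   0   0   0   0   0   0  30  31   0  11  15  15  14  15  14  14  14  14  14  15  14   0   0   0   0   0   0   0   0   0
472   0   0   0   0   0   0   0   0   0   0   0   0   0   0  13  14  15  15  14  16   0   0   0   0   0   0   0   0   0   0
480   0   0   0   0   0   0   0   0   0   0   0   0   0   0   0   0   0   0  12  13  12   0   0   0   0   0   0   0   0   0
488   0   0   0   0   0   0   0   0   0   0   0   0   0   0   0   0   0   0   0   0   0   0   0   0   0   0   0   0   0   0
496   0   0   0   0   0   0   0   0   0   0   0   0   0   0   0   0   0   0   0   0   0   0   0   0   0   0   0   0   0   0
((594.529052734375, 259.1613464355469), (39.163124084472656, 60.87413787841797), 19.171030044555664) 0.03606331528657675
((638.4212036132812, 136.837158203125), (39.06678771972656, 66.96737670898438), 20.1832332611084) 0.03618869898882415
```

```bash
python3 -c "
from h import *
go(.5227,.1714,.08,103.4)"
```

```text
t 4.0 at [0.5004 0.0991 0.2953] yaw 88.83 q6 0.07 grip mm 84.8 F [ 0.3 -0.5  0.5]
 shift tool [ 72.8  20.7 215.3]
 turn [ 4.000e-04  1.000e-04 -2.544e-01] n 1.7
```

Call:
step_arm([
  [0.036,0.01,0.03,0,0,0,0.055],
  [0.036,0.01,0.035,0,0,0,0.055],
  [0,0,0.05,0,0,-0.127,0.055],
  [0,0,0.05,0,0,-0.127,0.055],
  [0,0,0.05,0,0,0,0.055],
  [0,0,0,0,0,0,0.055],
  [0,0,0,0,0,0,0.055],
])

```text
time: 4.7
tool_pos: [0.5215, 0.1701, 0.0812]
tool_rot: [-0.0, 0.62, 0.785, -0.0]
contact_force: [0.9, -0.3, 0.9]
gripper_width: 0.647
```

```bash
python3 -c "
from h import *
go(.5227,.1714,.00,103.4)"; python3 look.py w2 block1
```

```text
t 4.7 at [0.5215 0.1701 0.0812] yaw 103.4 q6 -0.05 grip mm 55.3 F [ 0.9 -0.3  0.9]
 shift tool [ 0.9  1.6 81.2]
 turn [-0.0012 -0.     -0.    ] n 0.0
block1 0.86 [137. 254.] 824 z50,90 [23.8 25.2] c 451.4 121.9 wh 116.3 33.3 a 52.6
block1 0.85 [256. 196.] 3435 z50,90 [24.4 25.3] c 523.4 171.4 wh 37.5 60.8 a 14.0
block1 0.74 [231. 292.] 1513 z50,90 [24.2 25.2] c 525.2 70.3 wh 38.3 40.6 a 2.3
block1 0.71 [116. 168.] 2844 z50,90 [24.3 25.3] c 397.8 163.4 wh 60.8 38.4 a 78.7
block1 0.24 [327.   9.] 692 z50,90 [5.9 7. ] c 541.6 333.8 wh 54.5 23.8 a 18.5
```

View pics/w2.png

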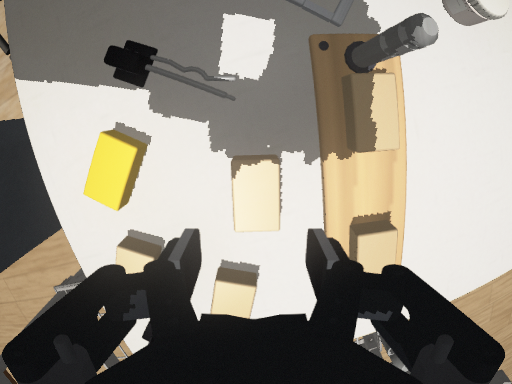

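The block at (256,196) is centred between the open fingers, so I'll descend and grip.

Call:
step_arm([
  [0.001,0.002,0.04,0,0,0,0.055],
  [0,0,0.03,0,0,0,0.055],
  [0,0,0.009,0,0,0,0.055],
  [0,0,0,0,0,0,0.025],
  [0,0,0,0,0,0,0.025],
  [0,0,0,0,0,0,0.025],
  [0,0,0,0,0,0,0.025],
  [0,0,0,0,0,0,0.025],
])

```text
time: 5.6
tool_pos: [0.5241, 0.1723, 0.003]
tool_rot: [0.001, 0.619, 0.785, 0.001]
contact_force: [0.3, -0.2, -0.1]
gripper_width: 0.295
```

Call:
step_arm([
  [0,0,0,0,0,0,0.025],
  [0,0,-0.03,0,0,0,0.025],
  [0,0,-0.04,0,0,0,0.025],
  [0,0,-0.04,0,0,0,0.025],
  [0,0,0,0,0,0,0.025],
])

```text
time: 6.1
tool_pos: [0.528, 0.1731, 0.1194]
tool_rot: [0.004, 0.619, 0.785, 0.005]
contact_force: [0.2, -0.1, 1.0]
gripper_width: 0.294
```

```bash
python3 -c "
from h import *
go(.6158,.1992,.11,109.6)"; python3 look.py w3 carrier block1
```

```text
t 6.1 at [0.528  0.1731 0.1194] yaw 103.47 q6 -0.05 grip mm 25.1 F [ 0.2 -0.1  1. ]
 shift tool [ 4.9 91.4 10.6]
 turn [ 0.0127  0.0013 -0.107 ] n 0.7
carrier 0.93 [344. 144.] 6173 z50,90 [11.1 37.4] c 593.2 198.8 wh 81.0 220.2 a 19.8
carrier 0.29 [447.  10.] 814 z50,90 [42.4 50. ] c 683.4 396.9 wh 52.9 27.0 a 27.1
block1 0.98 [121. 161.] 2202 z50,90 [24.3 25.4] c 397.9 163.7 wh 60.2 38.4 a 78.8
block1 0.74 [142. 249.] 1179 z50,90 [24.3 25.4] c 438.7 111.4 wh 147.4 42.4 a 72.0
block1 0.74 [246. 184.] 2634 z50,90 [24.4 25.3] c 522.9 171.1 wh 38.1 61.0 a 14.4
block1 0.56 [234. 282.] 916 z50,90 [24.3 25.2] c 531.6 95.5 wh 23.1 131.8 a 2.7
```

View pics/w3.png

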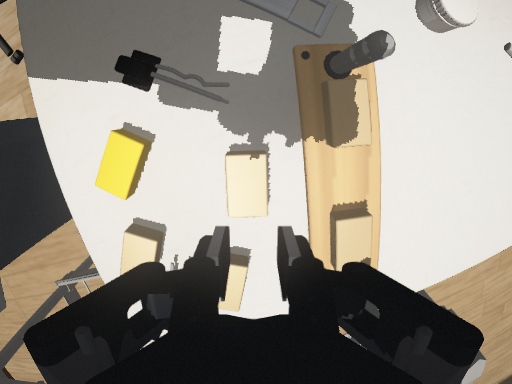

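The grip closed on nothing (25 mm) and the block hasn't moved. I'll check in the depth data where the fingertips really are.

Run:
```python
from h import *
s=state(); print(s["tool_pos"],s["tool_rot"],s["time"])
z=np.load("pics/w3.npz"); d=z["d"]; T=z["T"];print(T[:3,3])
P=pts("wrist",d,{"intrinsics":z["K"],"world_from_camera":T})
for v in range(224,330,12):
    print(v,[ (u,)+tuple(np.round(P[v,u]*1000).tolist()) for u in (205,215,222,228,282,288,295,305)])
```

```text
[0.52302623 0.17214528 0.11158852] [-1.22734573e-04  6.19310889e-01  7.85145837e-01 -1.51420654e-04] 6.25
[0.51012288 0.23754941 0.28657175]
224 [(205, 491.0, 115.0, -1.0), (215, 501.0, 118.0, -1.0), (222, 508.0, 119.0, -1.0), (228, 514.0, 122.0, 0.0), (282, 570.0, 133.0, -2.0), (288, 576.0, 135.0, -2.0), (295, 583.0, 136.0, -2.0), (305, 593.0, 139.0, -1.0)]
236 [(205, 502.0, 174.0, 153.0), (215, 507.0, 179.0, 160.0), (222, 511.0, 181.0, 162.0), (228, 513.0, 177.0, 153.0), (282, 538.0, 187.0, 161.0), (288, 540.0, 187.0, 161.0), (295, 546.0, 184.0, 152.0), (305, 597.0, 126.0, -2.0)]
248 [(205, 504.0, 174.0, 165.0), (215, 509.0, 180.0, 174.0), (222, 512.0, 180.0, 173.0), (228, 515.0, 171.0, 153.0), (282, 537.0, 185.0, 172.0), (288, 539.0, 187.0, 173.0), (295, 542.0, 188.0, 174.0), (305, 548.0, 185.0, 166.0)]
260 [(205, 506.0, 182.0, 190.0), (215, 510.0, 178.0, 181.0), (222, 513.0, 178.0, 180.0), (228, 516.0, 165.0, 155.0), (282, 538.0, 181.0, 174.0), (288, 538.0, 186.0, 182.0), (295, 540.0, 188.0, 187.0), (305, 543.0, 190.0, 189.0)]
272 [(205, 507.0, 180.0, 195.0), (215, 511.0, 181.0, 
[... 379 characters left out ...]
, 538.0, 193.0, 212.0)]
296 [(205, 509.0, 187.0, 218.0), (215, 512.0, 183.0, 211.0), (222, 516.0, 162.0, 182.0), (228, 531.0, 50.0, 25.0), (282, 541.0, 167.0, 181.0), (288, 541.0, 173.0, 189.0), (295, 534.0, 192.0, 217.0), (305, 537.0, 193.0, 217.0)]
308 [(205, 510.0, 186.0, 223.0), (215, 513.0, 187.0, 222.0), (222, 527.0, 32.0, 25.0), (228, 534.0, 34.0, 25.0), (282, 599.0, 28.0, -1.0), (288, 607.0, 29.0, -2.0), (295, 533.0, 192.0, 223.0), (305, 536.0, 193.0, 223.0)]
320 [(205, 511.0, 187.0, 228.0), (215, 513.0, 186.0, 227.0), (222, 515.0, 181.0, 220.0), (228, 517.0, 181.0, 220.0), (282, 532.0, 184.0, 219.0), (288, 534.0, 185.0, 220.0), (295, 532.0, 192.0, 228.0), (305, 535.0, 192.0, 228.0)]
```

Run:
```python
from h import *
def proj(p,K,T):
    c=np.linalg.inv(T)@np.r_[p,1]; r=np.hypot(c[0],c[1]); th=np.arctan2(r,c[2]); return K[0,2]+K[0,0]*th*c[0]/r, K[1,2]+K[0,0]*th*c[1]/r, c[2]
z=np.load("pics/w3.npz")
print(proj([.528,.1731,.1194],z["K"],z["T"]),proj([.528,.1731,.1394],z["K"],z["T"]),proj([.528,.1731,.153],z["K"],z["T"]))
for n,t in (("w1",[.5004,.0995,.295]),("w2",[.5215,.1701,.0812])):
    z=np.load("pics/%s.npz"%n); print(n,proj(t,z["K"],z["T"]))
    P=pts("wrist",z["d"],{"intrinsics":z["K"],"world_from_camera":z["T"]})
    for v in (232,236,240,244,250,260): print(v,[ (u,)+tuple(np.round(P[v,u]*1000).tolist()) for u in (150,160,170,180,188,195,312,320,330)])
print(z["T"])
```

```text
(np.float64(253.91988298581938), np.float64(224.55548418744706), np.float64(0.1789298463815987)) (np.float64(254.44552472628686), np.float64(238.2139179575032), np.float64(0.15964779892747152)) (np.float64(254.87678582695474), np.float64(249.40746214916618), np.float64(0.14653600665866504))
w1 (np.float64(253.72488245885003), np.float64(225.95306890482544), np.float64(0.1791081395032869))
232 [(150, 19.0, -347.0, -737.0), (160, 68.0, -347.0, -739.0), (170, 117.0, -345.0, -734.0), (180, 164.0, -345.0, -737.0), (188, 200.0, -347.0, -741.0), (195, 397.0, -32.0, -4.0), (312, 687.0, -220.0, -427.0), (320, 788.0, -355.0, -735.0), (330, 836.0, -359.0, -741.0)]
236 [(150, 452.0, 112.0, 339.0), (160, 456.0, 112.0, 338.0), (170, 114.0, -365.0, -736.0), (180, 161.0, -366.0, -740.0), (188, 279.0, -224.0, -419.0), (195, 315.0, -200.0, -366.0), (312, 753.0, -375.0, -739.0), (320, 790.0, -376.0, -739.0), (330, 836.0, -377.0, -735.0)]
240 [(150, 453.0, 112.0, 344.0), (160, 458.0, 112.0, 343.0), (170, 111.0, -387.0, -739.0), (180, 251.0, -238.0, -417.0), (188, 291.0, -214.0, -367.0), (195, 298.0, -24
[... 2013 characters left out ...]
441.0, 96.0, 14.0), (160, 449.0, 94.0, 5.0), (170, 483.0, 168.0, 131.0), (180, 489.0, 174.0, 138.0), (188, 492.0, 174.0, 138.0), (195, 493.0, 167.0, 123.0), (312, 547.0, 181.0, 125.0), (320, 546.0, 187.0, 138.0), (330, 550.0, 188.0, 138.0)]
260 [(150, 445.0, 92.0, 25.0), (160, 484.0, 175.0, 153.0), (170, 487.0, 173.0, 147.0), (180, 491.0, 174.0, 147.0), (188, 493.0, 171.0, 140.0), (195, 494.0, 163.0, 125.0), (312, 548.0, 176.0, 126.0), (320, 546.0, 184.0, 142.0), (330, 548.0, 187.0, 147.0)]
[[ 0.97302878  0.22305152  0.05884745  0.50602982]
 [ 0.23067192 -0.93820183 -0.25800734  0.23504794]
 [-0.00233815  0.26462302 -0.9643491   0.24840287]
 [ 0.          0.          0.          1.        ]]
```

Run:
```python
from h import *
im,d=grab_frame("side"); s=state(); print(s["tool_pos"])
P=pts("side",d)
i=camera_info("side");K=np.array(i["intrinsics"]);T=np.array(i["world_from_camera"])
for dz in (0,.02,.035,.05):
    c=np.linalg.inv(T)@np.r_[s["tool_pos"]+[0,0,dz],1]; print(dz,K[0,0]*c[0]/c[2]+K[0,2],K[1,1]*c[1]/c[2]+K[1,2])
c=np.linalg.inv(T)@np.r_[s["tool_pos"],1]; u=int(K[0,0]*c[0]/c[2]+K[0,2]);v=int(K[1,1]*c[1]/c[2]+K[1,2])
cv2.circle(im,(u,v),1,(255,0,0),-1)
cr=im[v-90:v+60,u-100:u+100]; save("s1.png",cv2.resize(cr,None,fx=4,fy=4,interpolation=cv2.INTER_CUBIC))
M=(np.hypot(P[...,0]-s["tool_pos"][0],P[...,1]-s["tool_pos"][1])<.035)&(P[...,2]>.06)&(P[...,2]<.4)
print(np.round(np.percentile(P[M][:,2],[0,1,5,20])*1000), M.sum())
```

```text
[0.52229676 0.17201055 0.11047873]
0 262.7318434718818 167.87274188266258
0.02 262.8285077007622 162.35026878111395
0.035 262.90250749969687 158.1226252787555
0.05 262.97783283368915 153.8192533318029
[140. 144. 156. 191.] 848
```

View pics/s1.png

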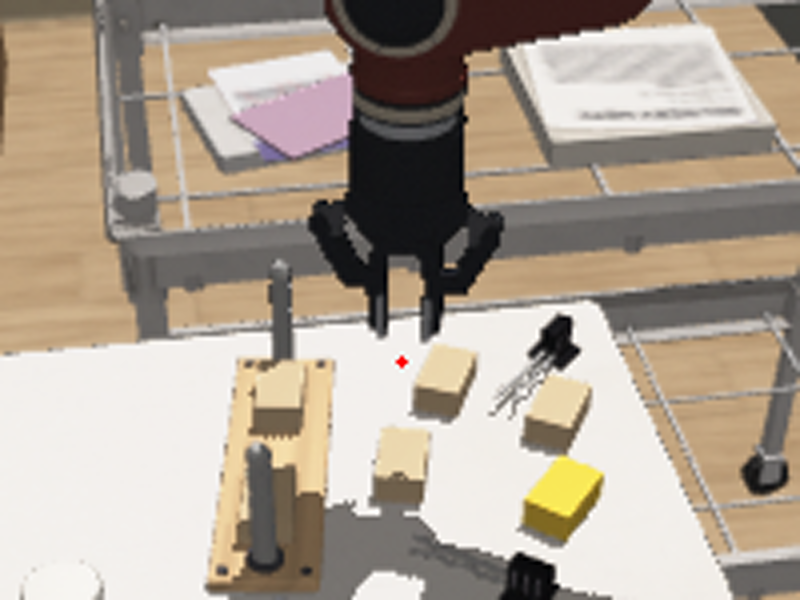

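The side view (fingertips around (405,335) in the crop, red dot marking the reported TCP) agrees with the wrist depth. The real fingertips stand about 30 mm (shut) to 44 mm (open) behind the reported TCP, so I'll plan with that offset and check it by force.

```bash
python3 -c "
from h import *
go(.5229,.1712,-.027,104)"
```

```text
t 6.3 at [0.5223 0.172  0.1105] yaw 103.47 q6 -0.05 grip mm 25.1 F [-0.2 -0.4 -0.4]
 shift tool [ -0.9   0.7 137.5]
 turn [-0.0024 -0.0002 -0.0093] n 0.1
```

Call:
step_arm([
  [0,0,0,0,0,-0.009,0.055],
  [0,0,0,0,0,0,0.055],
  [0,0,0,0,0,0,0.055],
  [0,0,0.045,0,0,0,0.055],
  [0,0,0.045,0,0,0,0.055],
  [0,0,0.02,0,0,0,0.055],
  [0,0,0.01,0,0,0,0.055],
  [0,0,0,0,0,0,0.055],
])

```text
time: 7.1
tool_pos: [0.5222, 0.172, -0.0096]
tool_rot: [-0.001, 0.616, 0.788, -0.001]
contact_force: [-0.6, -0.3, 1.2]
gripper_width: 0.644
```

Call:
step_arm([
  [0,0,0.01,0,0,0,0.055],
  [0,0,0.006,0,0,0,0.055],
  [0,0,0,0,0,0,0.055],
  [0,0,0,0,0,0,0.025],
  [0,0,0,0,0,0,0.025],
  [0,0,0,0,0,0,0.025],
  [0,0,0,0,0,0,0.025],
])

```text
time: 7.8
tool_pos: [0.5241, 0.1723, -0.0232]
tool_rot: [0.001, 0.616, 0.788, 0.001]
contact_force: [-0.5, 0.5, 3.2]
gripper_width: 0.439
```

Call:
step_arm([
  [0,0,0,0,0,0,0.025],
  [0,0,-0.02,0,0,0,0.025],
  [0,0,-0.03,0,0,0,0.025],
  [0,0,-0.04,0,0,0,0.025],
  [0,0,-0.02,0,0,0,0.025],
  [0,0,0,0,0,0,0.025],
  [0,0,0,0,0,0,0.025],
])

```text
time: 8.5
tool_pos: [0.5226, 0.1721, 0.0848]
tool_rot: [-0.0, 0.616, 0.788, -0.0]
contact_force: [-0.3, 0.0, -1.7]
gripper_width: 0.433
```

```bash
python3 -c "
from h import *
go(.6158,.1992,.07,109.6)"; python3 look.py w4 carrier block1
```

```text
t 8.5 at [0.5226 0.1721 0.0848] yaw 103.98 q6 -0.06 grip mm 36.9 F [-0.3  0.  -1.7]
 shift tool [ 3.8 97.  14.7]
 turn [-0.0013 -0.0002 -0.098 ] n 0.7
carrier 0.7 [363. 138.] 3109 z50,90 [11.  44.8] c 590.6 198.5 wh 84.0 220.5 a 20.0
block1 0.75 [114. 167.] 2762 z50,90 [24.2 25.2] c 397.9 163.5 wh 60.3 38.6 a 78.3
block1 0.7 [138. 255.] 720 z50,90 [23.3 25.1] c 429.4 84.1 wh 27.8 38.6 a 88.7
block1 0.69 [471.  11.] 697 z50,90 [35.  49.9] c 685.0 394.1 wh 51.1 21.6 a 30.3
block1 0.6 [250. 250.] 9397 z50,90 [132.4 133.2] c 522.3 171.5 wh 38.3 60.6 a 14.4
block1 0.46 [214. 309.] 153 z50,90 [24.5 25.4] c 509.3 98.5 wh 35.3 110.9 a 19.9
```

View pics/w4.png

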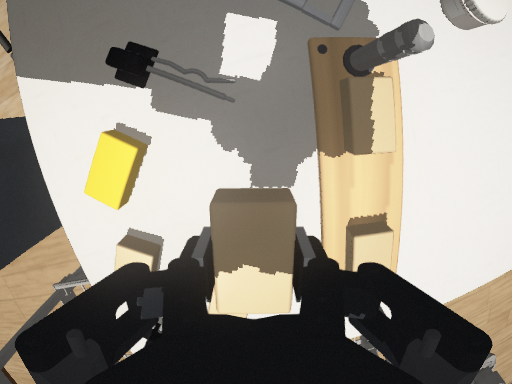

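Call:
step_arm([
  [0.001,0.032,0,0,0,0,0.025],
  [0.001,0.033,0,0,0,0,0.025],
  [0.002,0.032,0,0,0,0,0.025],
  [0,0,0,0,0,-0.098,0.025],
  [0,0,0.03,0,0,0,0.025],
  [0,0,0,0,0,0,0.025],
  [0,0,0,0,0,0,0.025],
])

```text
time: 9.35
tool_pos: [0.6145, 0.1991, 0.0534]
tool_rot: [-0.002, 0.577, 0.817, -0.002]
contact_force: [-0.3, 0.4, -0.8]
gripper_width: 0.433
```

```bash
cat > cfit.py <<'E'
from h import *
from scipy.optimize import least_squares
def fit(n):
    z=np.load("pics/%s.npz"%n); P=pts("wrist",z["d"],{"intrinsics":z["K"],"world_from_camera":z["T"]})
    Q=P.reshape(-1,3); Q=Q[np.isfinite(Q[:,0])]
    # board edges: points z .009-.013 within board; rectangle rect of board+fixed
    c0=np.array([.6158,.1992]);th=np.radians(19.6)
    a=np.array([np.cos(th),np.sin(th)]);b=np.array([-np.sin(th),np.cos(th)])
    L=(Q[:,:2]-c0); u=L@a; v=L@b
    for s in (1,-1):
        k=(Q[:,2]>.032)&(Q[:,2]<.04)&(abs(u)<.03)&(abs(v*s-.0635)<.032)
        if k.sum()<200: continue
        uu,vv=u[k]*1000,v[k]*1000
        r=cv2.minAreaRect(np.c_[uu,vv].astype(np.float32)); print("fixed",s,np.round(r[0],1),np.round(r[1],1),round(r[2],1),"n",k.sum(),"z",round(np.median(Q[k,2])*1000,1))
    for s in (1,-1):
        k=(Q[:,2]>.095)&(Q[:,2]<.125)&(np.hypot(u,v-s*.109)<.02)
        if k.sum()>50: print("post",s,"u",np.round(np.percentile(u[k]*1000,[1,99]),1),"v",np.round(np.percentile(v[k]*1000,[1,99]),1),"ztop",round(np.percentile(Q[k,2],99)*1000,1))
    k=(Q[:,2]>.008)&(Q[:,2]<.014)&(abs(u)<.06)&(abs(v)<.125)
    r=cv2.minAreaRect(np.c_[u[k]*1000,v[k]*1000].astype(np.float32)); print("board",np.round(r[0],1),np.round(r[1],1),round(r[2],1))
if __name__=="__main__":
    import sys
    for n in sys.argv[1:]: print(n); fit(n)
E
python3 look.py w5; python3 cfit.py w1 w2 w4 w5; python3 -c "
from h import *
go(.6158,.1992,-.01,109.6)"
```

```text
w1
fixed 1 [ 0.1 63.6] [60.9 39.2] 89.6 n 1007 z 36.1
fixed -1 [  0.2 -63. ] [60.7 38.7] 90.0 n 975 z 36.2
post 1 u [-9.   6.8] v [100.2 115.6] ztop 119.2
post -1 u [-8.2  8. ] v [-116.9  -99.4] ztop 119.7
board [0.2 0.1] [ 80.1 250.3] 0.5
w2
fixed 1 [ 0.  64.1] [38.8 60.5] 0.2 n 3575 z 36.2
fixed -1 [  0.2 -52.8] [38.3 41.7] 0.1 n 1542 z 36.3
post 1 u [-9.   5.2] v [100.7 117.5] ztop 119.3
post -1 u [-8.   1.1] v [-114.3 -102.1] ztop 119.3
board [ 0.  19.7] [ 80.1 210.8] 0.2
w4
fixed 1 [-0.1 64. ] [38.6 60.4] 0.5 n 3501 z 36.2
fixed -1 [  0.6 -51.4] [38.6 39.1] 88.0 n 1356 z 36.2
post 1 u [-9.   5.7] v [100.8 117.6] ztop 119.3
board [ 0.2 15.6] [ 80.5 219. ] 0.3
w5
fixed 1 [ 0.4 64.4] [38.2 59.6] 0.2 n 5742 z 36.3
post 1 u [-8.1  8.5] v [100.7 109.1] ztop 119.2
board [ 0.5 10. ] [ 80.2 230.2] 0.3
t 9.4 at [0.6157 0.1993 0.0551] yaw 109.59 q6 -0.14 grip mm 36.7 F [ 0.5 -0.3 -0.4]
 shift tool [-0.2  0.1 65.1]
 turn [-0.002  -0.0003 -0.0002] n 0.0
```

View pics/w5.png

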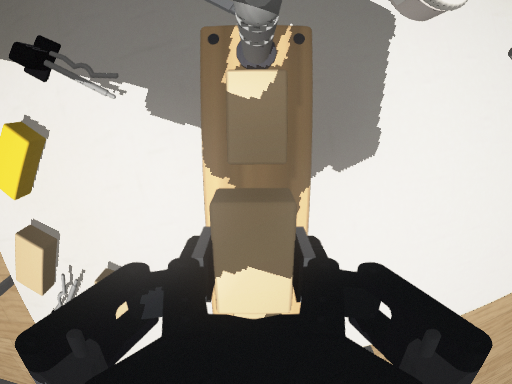

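Call:
step_arm([
  [0,0,0.03,0,0,0,0.025],
  [0,0,0.02,0,0,0,0.025],
  [0,0,0.01,0,0,0,0.025],
  [0,0,0.002,0,0,0,0.025],
  [0,0,0,0,0,0,0.025],
])

```text
time: 9.9
tool_pos: [0.6171, 0.1996, -0.0051]
tool_rot: [0.0, 0.576, 0.817, 0.0]
contact_force: [-0.3, -0.6, -1.1]
gripper_width: 0.428
```

```bash
python3 -c "
from h import *
go(.6159,.1995,-.01,109.7)"
```

```text
t 9.9 at [ 0.6171  0.1996 -0.0051] yaw 109.59 q6 -0.14 grip mm 36.6 F [-0.3 -0.6 -1.1]
 shift tool [ 0.3 -1.2  4.9]
 turn [ 0.0012  0.0002 -0.0019] n 0.0
```

Call:
step_arm([
  [0,0,0.003,0,0,0,0.025],
  [0,0,0.002,0,0,0,0.025],
  [0,0,0,0,0,0,0.025],
  [0,0,0,0,0,0,0.025],
])

```text
time: 10.3
tool_pos: [0.6167, 0.1995, -0.0108]
tool_rot: [0.0, 0.576, 0.817, 0.0]
contact_force: [0.4, -0.9, -1.5]
gripper_width: 0.431
```

Call:
step_arm([
  [0,0,0.001,0,0,0,0.025],
  [0,0,0,0,0,0,0.025],
  [0,0,0.001,0,0,0,0.025],
  [0,0,0,0,0,0,0.025],
])

```text
time: 10.7
tool_pos: [0.6169, 0.1996, -0.0112]
tool_rot: [0.0, 0.576, 0.817, 0.0]
contact_force: [-4.0, -0.6, 9.7]
gripper_width: 0.432
```

Call:
step_arm([
  [0,0,0,0,0,0,0.06],
  [0,0,0,0,0,0,0.06],
  [0,0,0,0,0,0,0.06],
  [0,0,-0.02,0,0,0,0.06],
  [0,0,-0.04,0,0,0,0.06],
  [0,0,-0.045,0,0,0,0.06],
  [0,0,-0.045,0,0,0,0.06],
  [0,0,0,0,0,0,0.06],
])

```text
time: 11.5
tool_pos: [0.6215, 0.2006, 0.1462]
tool_rot: [0.005, 0.576, 0.817, 0.005]
contact_force: [1.9, 0.3, 1.2]
gripper_width: 0.704
```

```bash
python3 look.py w6 block1; python3 -c "
from h import *
go(.5255,.0593,.14,93.2)"
```

```text
block1 0.79 [ 70. 227.] 1196 z50,90 [24.2 25.4] c 428.9 67.7 wh 60.6 39.1 a 88.0
block1 0.73 [245. 180.] 2394 z50,90 [36.4 37.3] c 617.1 197.6 wh 37.3 63.1 a 20.1
block1 0.7 [ 62. 147.] 1415 z50,90 [24.2 25.4] c 398.3 163.6 wh 60.6 38.6 a 79.0
block1 0.56 [133. 250.] 892 z50,90 [24.3 25.4] c 547.7 117.4 wh 166.9 39.2 a 57.7
t 11.6 at [0.6176 0.1997 0.1388] yaw 109.59 q6 -0.14 grip mm 59.9 F [-0.1 -0.5 -0.8]
 shift tool [-101.4 -133.9   -1.6]
 turn [ 0.0036 -0.      0.2861] n 1.9
```

View pics/w6.png

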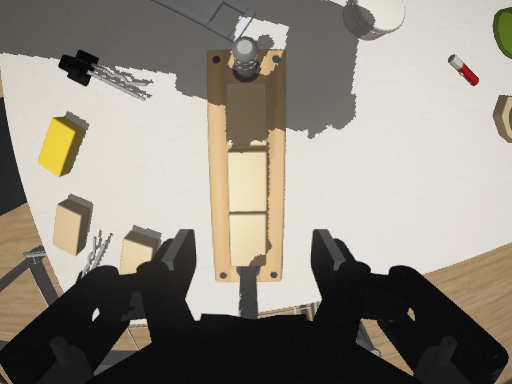

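Call:
step_arm([
  [-0.034,-0.045,0,0,0,0,0.055],
  [-0.034,-0.045,0,0,0,0,0.055],
  [-0.033,-0.044,0,0,0,0,0.055],
  [0,0,0.03,0,0,0.143,0.055],
  [0,0,0.03,0,0,0.143,0.055],
  [0,0,0,0,0,0,0.055],
  [0,0,0,0,0,0,0.055],
])

```text
time: 12.3
tool_pos: [0.5324, 0.0743, 0.0751]
tool_rot: [-0.002, 0.686, 0.728, -0.001]
contact_force: [-0.2, -0.0, -0.1]
gripper_width: 0.644
```

```bash
python3 look.py w7 block1; python3 -c "
from h import *
go(.5255,.0593,-.026,93.2)"
```

```text
block1 0.95 [134. 196.] 3007 z50,90 [24.3 25.3] c 428.9 67.4 wh 59.9 38.7 a 87.9
block1 0.88 [244. 211.] 3463 z50,90 [24.4 25.3] c 526.1 60.2 wh 38.2 59.8 a 2.9
block1 0.56 [373.  50.] 3679 z50,90 [36. 37.] c 616.7 198.4 wh 39.2 59.8 a 20.0
t 12.4 at [0.5347 0.0745 0.0778] yaw 93.35 q6 -0.06 grip mm 55.1 F [-0.3 -0.4  0.3]
 shift tool [-14.7 -10.2 103.8]
 turn [0.0011 0.     0.0026] n 0.0
```

Call:
step_arm([
  [-0.014,-0.0095,0,0,0,0.003,0.055],
  [0,0,0.035,0,0,0,0.055],
  [0,0,0.035,0,0,0,0.055],
  [0,0,0.02,0,0,0,0.055],
  [0,0,0.012,0,0,0,0.055],
  [0,0,0,0,0,0,0.055],
  [0,0,0,0,0,0,0.055],
])

```text
time: 13.1
tool_pos: [0.5264, 0.0595, -0.0237]
tool_rot: [0.001, 0.688, 0.726, 0.001]
contact_force: [0.0, 0.4, 0.6]
gripper_width: 0.645
```

Call:
step_arm([
  [0,0,0,0,0,0,0.025],
  [0,0,0,0,0,0,0.025],
  [0,0,0,0,0,0,0.025],
  [0,0,0,0,0,0,0.025],
  [0,0,0,0,0,0,0.025],
])

```text
time: 13.6
tool_pos: [0.5272, 0.0597, -0.0229]
tool_rot: [0.001, 0.688, 0.726, 0.001]
contact_force: [-0.8, -1.2, 6.6]
gripper_width: 0.431
```

Call:
step_arm([
  [0,0,-0.02,0,0,0,0.025],
  [0,0,-0.04,0,0,0,0.025],
  [0,0,-0.04,0,0,0,0.025],
  [0,0,-0.04,0,0,0,0.025],
  [0,0,0,0,0,0,0.025],
  [0,0,0,0,0,0,0.025],
])

```text
time: 14.2
tool_pos: [0.5259, 0.0598, 0.1162]
tool_rot: [0.001, 0.688, 0.726, 0.001]
contact_force: [-0.8, -0.2, -1.1]
gripper_width: 0.431
```

```bash
cat >> h.py <<'E'
C=np.array([.6160,.1994]); TH=np.radians(19.7)
A=np.array([np.cos(TH),np.sin(TH)]); B=np.array([-np.sin(TH),np.cos(TH)])
E
python3 look.py w8 block1; python3 -c "
from h import *
p=C-.032*B; print(p)
go(p[0],p[1],.1,109.7)"
```

```text
block1 0.91 [251. 245.] 9408 z50,90 [163.4 164.2] c 525.2 60.4 wh 38.2 59.8 a 3.2
block1 0.82 [125.  72.] 2369 z50,90 [24.1 25.2] c 397.8 162.9 wh 60.2 39.0 a 78.2
block1 0.75 [360.  42.] 2650 z50,90 [35.9 37. ] c 616.7 198.6 wh 39.4 60.4 a 20.1
block1 0.67 [155. 172.] 2435 z50,90 [24.3 25.3] c 428.9 67.2 wh 60.2 38.3 a 88.4
[0.62678705 0.16927294]
t 14.3 at [0.5239 0.0598 0.1131] yaw 93.04 q6 -0.08 grip mm 37.4 F [ 0.7  0.8 -1.4]
 shift tool [103.8 108.6  12.8]
 turn [-0.003  -0.0007 -0.2907] n 1.9
```

Call:
step_arm([
  [0.026,0.027,0,0,0,0,0.025],
  [0.026,0.027,0,0,0,0,0.025],
  [0.026,0.027,0,0,0,0,0.025],
  [0.026,0.0275,0,0,0,0,0.025],
  [0,0,0.02,0,0,-0.145,0.025],
  [0,0,0.02,0,0,-0.145,0.025],
  [0,0,0,0,0,0,0.025],
  [0,0,0,0,0,0,0.025],
])

```text
time: 15.1
tool_pos: [0.6265, 0.1691, 0.0726]
tool_rot: [-0.002, 0.577, 0.817, -0.002]
contact_force: [0.7, -0.2, -0.6]
gripper_width: 0.43
```

```bash
python3 look.py w9 block1; python3 -c "
from h import *
p=C-.032*B; print(p)
go(p[0],p[1],.016,109.7)"
```

```text
block1 0.94 [ 41. 225.] 1668 z50,90 [24.  25.3] c 429.2 67.8 wh 60.2 38.8 a 87.8
block1 0.75 [ 24. 125.] 1955 z50,90 [24.  25.2] c 398.1 163.5 wh 60.7 39.6 a 78.6
block1 0.72 [251. 152.] 3539 z50,90 [36.3 37.2] c 614.4 205.3 wh 37.6 46.1 a 19.7
block1 0.56 [252. 247.] 9347 z50,90 [119.8 120.6] c 626.0 169.6 wh 38.1 60.1 a 19.4
[0.62678705 0.16927294]
t 15.2 at [0.6282 0.1692 0.0753] yaw 109.52 q6 -0.19 grip mm 36.7 F [ 0.2  0.3 -1.5]
 shift tool [ 0.5 -1.4 59.3]
 turn [ 0.0003  0.0001 -0.0031] n 0.0
```

Aligned. Lowering, with a force check at the bottom.

Call:
step_arm([
  [0,-0.0005,0.03,0,0,-0.003,0.025],
  [0,0,0.02,0,0,0,0.025],
  [0,0,0.004,0,0,0,0.025],
  [0,0,0.002,0,0,0,0.025],
  [0,0,0.001,0,0,0,0.025],
  [0,0,0,0,0,0,0.025],
  [0,0,0,0,0,0,0.025],
])

```text
time: 15.9
tool_pos: [0.6285, 0.1693, 0.0193]
tool_rot: [0.001, 0.575, 0.818, 0.001]
contact_force: [-0.1, 0.4, -0.8]
gripper_width: 0.432
```

Call:
step_arm([
  [0,0,0.002,0,0,0,0.025],
  [0,0,0.001,0,0,0,0.025],
  [0,0,0,0,0,0,0.025],
  [0,0,0.001,0,0,0,0.025],
  [0,0,0,0,0,0,0.025],
  [0,0,0,0,0,0,0.025],
])

```text
time: 16.5
tool_pos: [0.6279, 0.1693, 0.0151]
tool_rot: [0.0, 0.575, 0.818, 0.0]
contact_force: [-3.1, 0.3, 4.4]
gripper_width: 0.428
```

Call:
step_arm([
  [0,0,0,0,0,0,0.06],
  [0,0,0,0,0,0,0.06],
  [0,0,0,0,0,0,0.06],
  [0,0,-0.02,0,0,0,0.06],
  [0,0,-0.04,0,0,0,0.06],
  [0,0,-0.045,0,0,0,0.06],
  [0,0,-0.02,0,0,0,0.06],
  [0,0,0,0,0,0,0.06],
])

```text
time: 17.3
tool_pos: [0.6306, 0.1697, 0.1443]
tool_rot: [0.003, 0.575, 0.818, 0.003]
contact_force: [0.1, 0.3, -0.7]
gripper_width: 0.7
```

```bash
python3 look.py w10 block1; python3 -c "
from h import *
go(.4295,.0825,.14,88.2)"
```

```text
block1 0.77 [248. 187.] 2902 z50,90 [62.4 63.3] c 627.6 169.6 wh 38.2 59.9 a 19.5
block1 0.76 [ 68. 204.] 1294 z50,90 [24.3 25.4] c 429.5 67.7 wh 60.7 38.1 a 88.0
block1 0.59 [ 60. 117.] 1473 z50,90 [24.1 25.4] c 397.7 163.6 wh 60.2 39.3 a 78.4
t 17.4 at [0.6274 0.1692 0.1385] yaw 109.82 q6 -0.2 grip mm 60.0 F [-0.3 -0.7  0.2]
 shift tool [ -14.4 -215.6   -1.4]
 turn [-1.000e-04  0.000e+00  3.774e-01] n 2.5
```

View pics/w10.png

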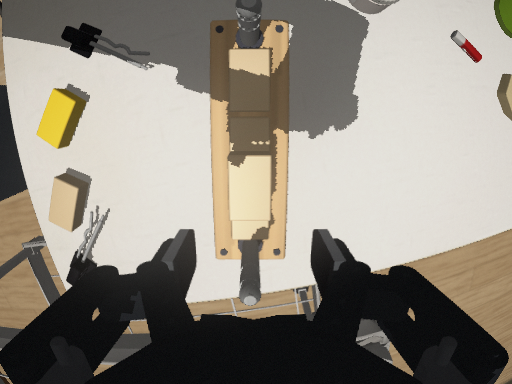

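The right joint block sits at (627.6, 169.6) mm, within 1 mm of target. Now the last cream block at (68,204), gripped off-centre to stay clear of the clip's legs.

Call:
step_arm([
  [-0.002,-0.036,0,0,0,0,0.05],
  [-0.002,-0.036,0,0,0,0,0.05],
  [-0.002,-0.036,0,0,0,0,0.05],
  [-0.002,-0.036,0,0,0,0,0.05],
  [-0.003,-0.036,0,0,0,0,0.05],
  [-0.003,-0.036,0,0,0,0,0.05],
  [0,0,0,0,0,0.126,0.05],
  [0,0,0,0,0,0.126,0.05],
])

```text
time: 18.2
tool_pos: [0.4266, 0.0824, 0.1359]
tool_rot: [-0.002, 0.675, 0.738, -0.001]
contact_force: [0.7, 1.2, -0.1]
gripper_width: 0.588
```

Call:
step_arm([
  [0,0,0.03,0,0,0.126,0.05],
  [0,0,0.03,0,0,0,0.05],
  [0,0,0,0,0,0,0.05],
  [0,0,0,0,0,0,0.05],
])

```text
time: 18.6
tool_pos: [0.4275, 0.0827, 0.0771]
tool_rot: [-0.002, 0.718, 0.696, -0.002]
contact_force: [-0.0, -0.0, 0.2]
gripper_width: 0.586
```

```bash
python3 -c "
from h import *
go(.4295,.0825,-.026,88.1)"; python3 look.py w11 block1
```

```text
t 18.6 at [0.4275 0.0827 0.0771] yaw 88.18 q6 0.05 grip mm 50.0 F [-0.  -0.   0.2]
 shift tool [-1.000e-01  2.400e+00  1.031e+02]
 turn [-0.0045  0.0002  0.0013] n 0.0
block1 0.97 [257. 214.] 3297 z50,90 [24.4 25.3] c 429.0 67.0 wh 60.0 37.4 a 86.8
block1 0.91 [210.  94.] 3941 z50,90 [24.3 25.2] c 397.3 163.3 wh 60.1 38.2 a 79.1
block1 0.75 [458.  56.] 1453 z50,90 [34.6 36.7] c 615.9 198.7 wh 39.8 58.9 a 19.7
block1 0.71 [490.  97.] 2200 z50,90 [61.3 62.8] c 627.2 169.4 wh 41.3 59.8 a 20.2
block1 0.39 [450. 115.] 2539 z50,90 [10.8 36.4] c 625.0 172.4 wh 40.0 175.5 a 19.4
block1 0.26 [295. 250.] 306 z50,90 [13.  13.9] c 460.4 31.8 wh 72.0 7.2 a 79.6
```

View pics/w11.png

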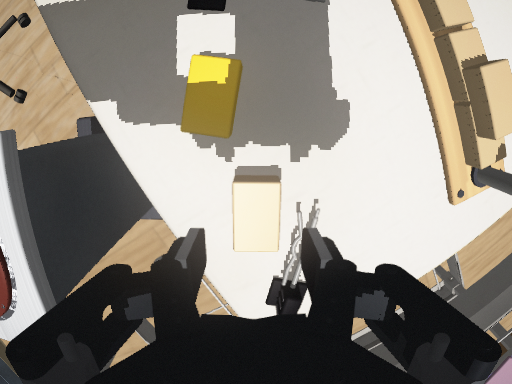

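Run:
```python
from h import *
for n in ("w11","w10","w9"):
    z=np.load("pics/%s.npz"%n); P=pts("wrist",z["d"],{"intrinsics":z["K"],"world_from_camera":z["T"]})
    Q=P[:250].reshape(-1,3)*1000
    k=(Q[:,2]>8)&(Q[:,2]<20)&(Q[:,0]>452)&(Q[:,0]<495)&(Q[:,1]>20)&(Q[:,1]<100)
    for y in range(40,92,4):
        q=Q[k&(Q[:,1]>=y)&(Q[:,1]<y+4)]
        if len(q): print(n,y,len(q),np.round([q[:,0].min(),q[:,0].max()]))
```

```text
w11 40 27 [461. 466.]
w11 44 17 [463. 467.]
w11 48 18 [464. 467.]
w11 52 45 [464. 479.]
w11 56 47 [463. 480.]
w11 60 42 [463. 480.]
w11 64 36 [463. 482.]
w11 68 3 [480. 481.]
w10 40 23 [461. 476.]
w10 44 21 [464. 477.]
w10 48 20 [465. 478.]
w10 52 27 [463. 479.]
w10 56 18 [465. 480.]
w10 60 22 [464. 481.]
w10 64 19 [463. 481.]
w10 68 2 [480. 480.]
w9 52 10 [465. 467.]
w9 56 17 [464. 480.]
w9 60 27 [464. 481.]
w9 64 27 [464. 482.]
w9 68 6 [465. 482.]
```

Call:
step_arm([
  [0.003,0.002,0,0,0,0,0.05],
  [0,0,0.035,0,0,0,0.05],
  [0,0,0.035,0,0,0,0.05],
  [0,0,0.02,0,0,0,0.05],
  [0,0,0.012,0,0,0,0.05],
  [0,0,0,0,0,0,0.05],
  [0,0,0,0,0,0,0.025],
  [0,0,0,0,0,0,0.025],
])

```text
time: 19.5
tool_pos: [0.4331, 0.0858, -0.0213]
tool_rot: [0.001, 0.718, 0.696, 0.001]
contact_force: [-0.7, 0.4, -0.5]
gripper_width: 0.431
```

Call:
step_arm([
  [0,0,0,0,0,0,0.025],
  [0,0,0,0,0,0,0.025],
  [0,0,0,0,0,0,0.025],
  [0,0,-0.02,0,0,0,0.025],
  [0,0,-0.04,0,0,0,0.025],
  [0,0,-0.04,0,0,0,0.025],
  [0,0,-0.04,0,0,0,0.025],
  [0,0,0,0,0,0,0.025],
])

```text
time: 20.3
tool_pos: [0.4355, 0.0858, 0.1236]
tool_rot: [0.004, 0.718, 0.696, 0.005]
contact_force: [0.4, -0.3, 0.1]
gripper_width: 0.431
```

```bash
python3 look.py w12 block1; python3 -c "
from h import *
p=C+.032*B; print(p)
go(p[0],p[1],.12,109.7)"
```

```text
block1 0.96 [210. 100.] 2738 z50,90 [24.3 25.2] c 397.4 163.1 wh 60.3 38.7 a 78.3
block1 0.85 [422.  62.] 1169 z50,90 [35.2 36.8] c 615.9 198.4 wh 39.2 59.4 a 19.8
block1 0.66 [452.  99.] 2100 z50,90 [61.6 62.9] c 626.6 169.0 wh 39.4 60.3 a 19.6
block1 0.64 [255. 268.] 6292 z50,90 [169.5 170.3] c 434.1 74.2 wh 46.4 38.2 a 86.1
[0.60521295 0.22952706]
t 20.4 at [0.4317 0.0857 0.1177] yaw 88.16 q6 0.06 grip mm 37.0 F [-0.8 -0.4 -1.9]
 shift tool [149.3 168.8  -2. ]
 turn [ 2.000e-03  3.000e-04 -3.759e-01] n 2.5
```

```bash
python3 -c "
from h import *
p=C+.0504*B; print(p)
go(p[0],p[1],.118,109.7)"
```

```text
[0.5990104  0.24685012]
t 20.4 at [0.4317 0.0857 0.1177] yaw 88.16 q6 0.06 grip mm 37.0 F [-0.8 -0.4 -1.9]
 shift tool [166.4 162.1   0. ]
 turn [ 2.000e-03  3.000e-04 -3.759e-01] n 2.5
```

Call:
step_arm([
  [0.0277,0.027,0,0,0,0,0.025],
  [0.0277,0.027,0,0,0,0,0.025],
  [0.0277,0.027,0,0,0,0,0.025],
  [0.0277,0.027,0,0,0,0,0.025],
  [0.0277,0.027,0,0,0,0,0.025],
  [0.0277,0.027,0,0,0,0,0.025],
  [0,0,0,0,0,-0.125,0.025],
  [0,0,0,0,0,-0.125,0.025],
])

```text
time: 21.2
tool_pos: [0.597, 0.2469, 0.1126]
tool_rot: [-0.002, 0.624, 0.782, -0.003]
contact_force: [0.1, -1.0, -0.1]
gripper_width: 0.434
```

Call:
step_arm([
  [0,0,0.02,0,0,-0.126,0.025],
  [0,0,0.02,0,0,0,0.025],
  [0,0,0,0,0,0,0.025],
  [0,0,0,0,0,0,0.025],
])

```text
time: 21.6
tool_pos: [0.5968, 0.2461, 0.0744]
tool_rot: [-0.001, 0.576, 0.818, -0.002]
contact_force: [0.4, 0.9, -0.5]
gripper_width: 0.435
```

```bash
python3 look.py w13 block1; python3 -c "
from h import *
p=C+.0504*B; print(p)
go(p[0],p[1],.016,109.7)"
```

```text
block1 0.83 [254. 269.] 6216 z50,90 [120.2 121. ] c 600.2 235.3 wh 38.1 45.9 a 18.2
block1 0.6 [ 39. 201.] 1777 z50,90 [24.1 25.3] c 398.1 163.9 wh 61.5 38.5 a 78.5
[0.5990104  0.24685012]
t 21.7 at [0.5986 0.2467 0.0771] yaw 109.7 q6 -0.07 grip mm 36.7 F [ 0.4 -0.5 -0.4]
 shift tool [ 0.   0.4 61.1]
 turn [0.0001 0.     0.    ] n 0.0
```

View pics/w13.png

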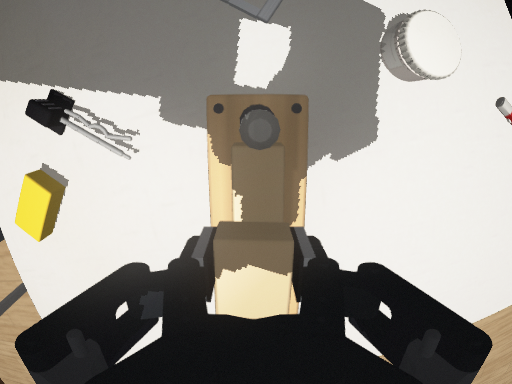

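Call:
step_arm([
  [0,0,0.03,0,0,0,0.025],
  [0,0,0.02,0,0,0,0.025],
  [0,0,0.005,0,0,0,0.025],
  [0,0,0.003,0,0,0,0.025],
  [0,0,0.001,0,0,0,0.025],
  [0,0,0,0,0,0,0.025],
  [0,0,0,0,0,0,0.025],
])

```text
time: 22.4
tool_pos: [0.5994, 0.2469, 0.0193]
tool_rot: [0.001, 0.576, 0.818, 0.001]
contact_force: [-0.1, -0.2, -1.0]
gripper_width: 0.43
```

Call:
step_arm([
  [0,0,0.001,0,0,0,0.025],
  [0,0,0.001,0,0,0,0.025],
  [0,0,0,0,0,0,0.025],
  [0,0,0.001,0,0,0,0.025],
  [0,0,0,0,0,0,0.025],
  [0,0,0,0,0,0,0.025],
])

```text
time: 23.0
tool_pos: [0.5989, 0.2467, 0.0164]
tool_rot: [0.0, 0.576, 0.818, 0.0]
contact_force: [-2.6, -0.6, 6.3]
gripper_width: 0.428
```

Contact. Release and lift, then go look at the bar.

Call:
step_arm([
  [0,0,0,0,0,0,0.06],
  [0,0,0,0,0,0,0.06],
  [0,0,0,0,0,0,0.06],
  [0,0,-0.02,0,0,0,0.06],
  [0,0,-0.04,0,0,0,0.06],
  [0,0,-0.045,0,0,0,0.06],
  [0,0,-0.045,0,0,0,0.06],
  [0,0,0,0,0,0,0.06],
])

```text
time: 23.8
tool_pos: [0.6031, 0.248, 0.1744]
tool_rot: [0.005, 0.576, 0.818, 0.006]
contact_force: [-0.3, -0.1, 1.1]
gripper_width: 0.707
```

```bash
python3 look.py w14 block1 bar
python3 - <<'E'
from h import *
im,d=grab_frame("top"); save("t2.png",im); P=pts("top",d)
for r in cut_out("top","bar")[:2]:
    p=P[r["mask"]]; p=p[np.isfinite(p[:,0])]; k=p[p[:,2]>.022]
    print(r["conf"],r["point"],cv2.minAreaRect((p[:,:2]*1000).astype(np.float32)),cv2.minAreaRect((k[:,:2]*1000).astype(np.float32)))
go(.432,.374,.15,169)
E
```

```text
block1 0.83 [ 79. 180.] 1207 z50,90 [24.3 25.5] c 397.8 164.6 wh 59.3 38.9 a 78.9
block1 0.71 [249. 198.] 2269 z50,90 [62.4 63.3] c 604.7 228.3 wh 38.2 60.2 a 17.9
block1 0.68 [248. 253.] 1819 z50,90 [62.4 63.3] c 626.3 171.8 wh 37.4 64.2 a 18.3
block1 0.39 [248. 167.] 2288 z50,90 [10.8 37.2] c 613.7 204.0 wh 39.3 226.1 a 19.6
bar 0.76 [222.  11.] 2018 z50,90 [6.2 7.3] c 500.8 412.6 wh 40.2 126.5 a 79.2
bar 0.29 [252. 166.] 2299 z50,90 [10.8 37.2] c 614.1 204.2 wh 40.1 226.1 a 19.1
0.87 [184.4, 189.0] ((429.75518798828125, 425.51947021484375), (43.83203887939453, 265.17584228515625), 77.91368103027344) ((430.9911804199219, 425.5303039550781), (16.943758010864258, 59.77982711791992), 78.76734161376953)
t 24.05 at [0.5972 0.2462 0.1624] yaw 109.71 q6 -0.07 grip mm 60.2 F [ 0.  -1.   0.3]
 shift tool [ 176.  -112.4   12.9]
 turn [-0.0035 -0.0023 -1.0349] n 6.9
```

View pics/w14.png

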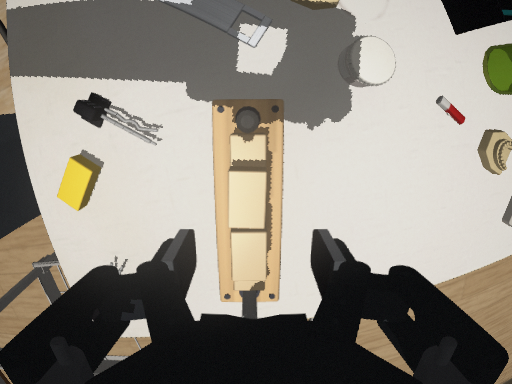

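View pics/t2.png

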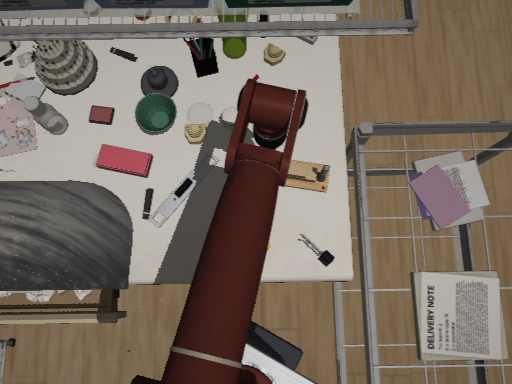

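```bash
python3 -c "
from h import *
go(.431,.4255,.16,168.6)"
```

```text
t 24.05 at [0.5972 0.2462 0.1624] yaw 109.71 q6 -0.07 grip mm 60.2 F [ 0.  -1.   0.3]
 shift tool [224.8 -96.    2.8]
 turn [-0.0035 -0.0023 -1.0279] n 6.9
```

Call:
step_arm([
  [0.0322,-0.0137,0,0,0,0,0.06],
  [0.0322,-0.0137,0,0,0,0,0.06],
  [0.0322,-0.0137,0,0,0,0,0.06],
  [0.0322,-0.0137,0,0,0,0,0.06],
  [0.0322,-0.0137,0,0,0,0,0.06],
  [0.0322,-0.0137,0,0,0,0,0.06],
  [0.0322,-0.0137,0,0,0,0,0.06],
  [0,0,0,0,0,-0.14,0.06],
])

```text
time: 24.85
tool_pos: [0.4284, 0.4283, 0.1623]
tool_rot: [-0.001, 0.514, 0.858, -0.002]
contact_force: [0.7, -0.5, 0.5]
gripper_width: 0.699
```

Call:
step_arm([
  [0,0,0,0,0,-0.148,0.06],
  [0,0,0,0,0,-0.148,0.06],
  [0,0,0,0,0,-0.148,0.06],
  [0,0,0,0,0,-0.148,0.05],
  [0,0,0.03,0,0,-0.148,0.05],
  [0,0,0.03,0,0,-0.148,0.05],
  [0,0,0,0,0,0,0.05],
  [0,0,0,0,0,0,0.05],
])

```text
time: 25.65
tool_pos: [0.4311, 0.4257, 0.1031]
tool_rot: [-0.001, 0.101, 0.995, -0.001]
contact_force: [-0.0, 0.1, 0.6]
gripper_width: 0.584
```

```bash
cat > barm.py <<'E'
from h import *
import sys
def bar(n):
    z=np.load("pics/%s.npz"%n); P=pts("wrist",z["d"],{"intrinsics":z["K"],"world_from_camera":z["T"]})
    r=cut_out("wrist","bar")
    for r in r[:1]:
        m=r["mask"]; p=P[m]; p=p[np.isfinite(p[:,0])]
        f=lambda p:[np.round(np.array(t),1).tolist() for t in cv2.minAreaRect((p[:,:2]*1000).astype(np.float32))]
        zt=np.percentile(p[:,2],98); zb=np.median(p[:,2]); 
        print("conf",round(r["conf"],2),r["point"],"z50,98",zb,zt)
        print(" all",f(p)); print(" rib",f(p[p[:,2]>zt-.008])); print(" plate",f(p[(abs(p[:,2]-zt+.026)<.006)]))
bar(sys.argv[1])
E
python3 look.py w15; python3 barm.py w15; python3 -c "
from h import *
go(.431,.4255,-.021,168.6)"
```

```text
conf 0.9 [256.0, 170.9] z50,98 0.00641108242921809 0.032857561971467185
 all [[435.8, 425.8], [43.6, 273.5], 78.9]
 rib [[432.7, 426.3], [15.2, 59.7], 78.9]
 plate [[433.2, 426.3], [40.7, 264.3], 79.0]
t 25.75 at [0.4328 0.427  0.1062] yaw 168.49 q6 -0.71 grip mm 49.9 F [ 0.9 -0.5  0.5]
 shift tool [  1.6  -2.  127.2]
 turn [ 0.0013  0.001  -0.0019] n 0.0
```

View pics/w15.png

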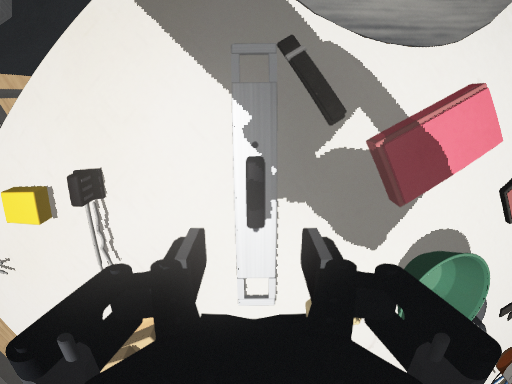

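Call:
step_arm([
  [0,-0.0005,0,0,0,-0.006,0.04],
  [0,0,0.04,0,0,0,0.04],
  [0,0,0.04,0,0,0,0.04],
  [0,0,0.03,0,0,0,0.04],
  [0,0,0.013,0,0,0,0.04],
  [0,0,0,0,0,0,0.04],
  [0,0,0,0,0,0,0.04],
])

```text
time: 26.45
tool_pos: [0.4334, 0.427, -0.0163]
tool_rot: [0.001, 0.096, 0.995, 0.001]
contact_force: [-0.3, -0.3, 0.1]
gripper_width: 0.468
```

Call:
step_arm([
  [0,0,0.003,0,0,0,0.04],
  [0,0,0,0,0,0,0.005],
  [0,0,0,0,0,0,0.005],
  [0,0,0,0,0,0,0.005],
  [0,0,0,0,0,0,0.005],
  [0,0,0,0,0,0,0.005],
  [0,0,0,0,0,0,0.005],
])

```text
time: 27.15
tool_pos: [0.4343, 0.4273, -0.0177]
tool_rot: [0.002, 0.096, 0.995, 0.001]
contact_force: [0.1, -1.5, 9.0]
gripper_width: 0.172
```

Call:
step_arm([
  [0,0,-0.01,0,0,0,0.005],
  [0,0,-0.03,0,0,0,0.005],
  [0,0,-0.04,0,0,0,0.005],
  [0,0,-0.04,0,0,0,0.005],
  [0,0,-0.04,0,0,0,0.005],
  [0,0,-0.02,0,0,0,0.005],
  [0,0,0,0,0,0,0.005],
  [0,0,0,0,0,0,0.005],
])

```text
time: 27.95
tool_pos: [0.4316, 0.4257, 0.1583]
tool_rot: [-0.0, 0.096, 0.995, -0.0]
contact_force: [-0.1, -0.1, -2.3]
gripper_width: 0.177
```

```bash
python3 look.py w16; python3 barm.py w16; python3 -c "
from h import *
go(C[0],C[1],.16,109.7)"
```

```text
conf 0.89 [254.9, 142.8] z50,98 0.18286344195254134 0.20900706076917794
 all [[367.6, 437.6], [91.9, 249.6], 79.0]
 rib [[430.6, 425.7], [16.1, 60.1], 78.5]
 plate [[396.2, 432.2], [40.4, 177.2], 78.8]
t 28.05 at [0.4308 0.425  0.1561] yaw 168.95 q6 -0.72 grip mm 14.6 F [-0.3  0.7 -3. ]
 shift tool [-225.  -185.9   -3.9]
 turn [-4.6000e-03 -1.0000e-03  1.0341e+00] n 6.9
```

View pics/w16.png

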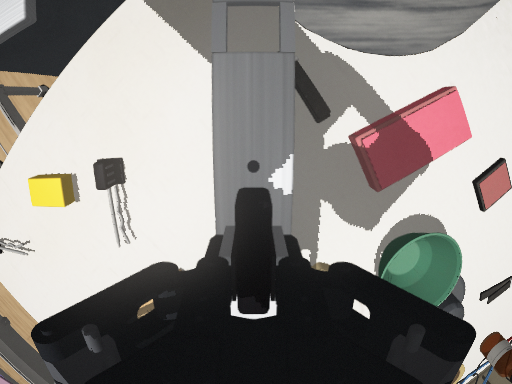

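Call:
step_arm([
  [-0.0321,-0.0265,0,0,0,0,0.005],
  [-0.0321,-0.0265,0,0,0,0,0.005],
  [-0.0321,-0.0265,0,0,0,0,0.005],
  [-0.0321,-0.0265,0,0,0,0,0.005],
  [-0.0321,-0.0265,0,0,0,0,0.005],
  [-0.0321,-0.0265,0,0,0,0,0.005],
  [-0.0321,-0.0265,0,0,0,0,0.005],
  [0,0,0,0,0,0.13,0.005],
])

```text
time: 28.85
tool_pos: [0.6185, 0.1963, 0.1559]
tool_rot: [-0.001, 0.165, 0.986, -0.001]
contact_force: [-1.2, 0.4, -1.9]
gripper_width: 0.174
```

Call:
step_arm([
  [0,0,0,0,0,0.145,0.005],
  [0,0,0,0,0,0.145,0.005],
  [0,0,0,0,0,0.145,0.005],
  [0,0,0,0,0,0.145,0.005],
  [0,0,0,0,0,0.145,0.005],
  [0,0,0,0,0,0.145,0.005],
  [0,0,0,0,0,0.034,0.005],
  [0,0,0,0,0,0,0.005],
])

```text
time: 29.65
tool_pos: [0.6157, 0.2006, 0.156]
tool_rot: [-0.002, 0.576, 0.818, -0.002]
contact_force: [0.7, -0.6, -1.5]
gripper_width: 0.169
```

```bash
python3 look.py w17; python3 barm.py w17; python3 cfit.py w17; python3 -c "
from h import *
go(C[0],C[1],.12,109.7)"
```

```text
conf 0.81 [251.2, 141.6] z50,98 0.18052675706644652 0.2068064377770703
 all [[593.3, 259.7], [93.1, 261.6], 19.6]
 rib [[614.7, 201.1], [17.4, 59.6], 19.7]
 plate [[603.4, 233.9], [40.5, 177.4], 19.6]
w17
post 1 u [-7.4  8. ] v [110.4 117.7] ztop 119.7
board [0. 0.] [0. 0.] 0.0
t 29.75 at [0.6161 0.2006 0.1569] yaw 109.76 q6 -0.14 grip mm 14.8 F [-0.7 -0.4 -1.2]
 shift tool [-1.2 -0.4 36.9]
 turn [-0.0032 -0.0005  0.001 ] n 0.0
```

View pics/w17.png

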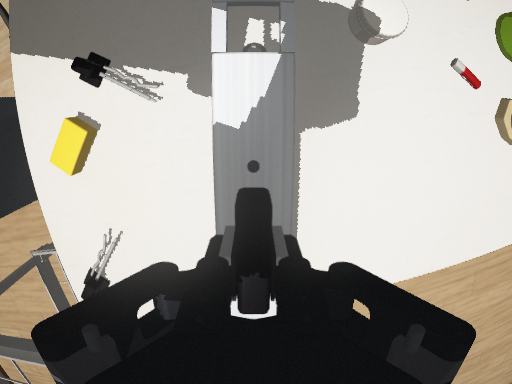

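```bash
cat > barp.py <<'E'
from h import *
import sys
z=np.load("pics/%s.npz"%sys.argv[1]); zl,zh=float(sys.argv[2]),float(sys.argv[3])
P=pts("wrist",z["d"],{"intrinsics":z["K"],"world_from_camera":z["T"]}); Q=P.reshape(-1,3); Q=Q[np.isfinite(Q[:,0])]
L=Q[:,:2]-C; u=L@A*1000; v=L@B*1000; h=Q[:,2]*1000
k=(h>zl)&(h<zh)&(abs(u)<40)&(abs(v)<150)
for a in range(-140,150,10):
    q=k&(v>=a)&(v<a+10)
    if q.sum()>20: print(a,q.sum(),"z",np.round(np.percentile(h[q],[10,50,90]),1),"u",np.round(np.percentile(u[q],[1,99]),1),"vmax",round(v[q].max(),1))
E
python3 barp.py w17 165 190
```

```text
-60 42 z [179.2 179.8 180.7] u [-7.4  9. ] vmax -50.0
-50 257 z [179.3 180.  180.8] u [-13.5  12.9] vmax -40.1
-40 48 z [179.5 180.2 180.8] u [-13.   12.6] vmax -32.9
0 190 z [179.4 180.2 188.8] u [-19.8  19.2] vmax 10.0
10 782 z [179.4 180.2 184.8] u [-19.9  19.4] vmax 20.0
20 829 z [179.5 180.2 181. ] u [-19.9  19.1] vmax 30.0
30 1617 z [179.5 180.3 181.4] u [-19.5  19.1] vmax 40.0
40 1650 z [179.5 180.4 181.2] u [-19.7  19.1] vmax 50.0
50 1666 z [179.5 180.3 181.1] u [-19.8  19.2] vmax 59.9
60 1724 z [179.5 180.3 181.2] u [-19.4  19. ] vmax 70.0
70 1716 z [179.5 180.3 181.2] u [-19.7  19.3] vmax 80.0
80 1684 z [179.5 180.4 181.2] u [-19.7  19.3] vmax 90.0
90 1391 z [179.5 180.4 181.3] u [-19.7  19.4] vmax 100.0
100 617 z [178.8 180.4 181.4] u [-20.1  19.7] vmax 110.0
110 590 z [179.2 180.4 181.4] u [-20.   19.6] vmax 120.0
120 610 z [175.3 179.6 181. ] u [-19.7  19.5] vmax 125.4
```

Call:
step_arm([
  [-0.0013,0,0.02,0,0,0,0.005],
  [0,0,0.02,0,0,0,0.005],
  [0,0,0.01,0,0,0,0.005],
  [0,0,0.01,0,0,0,0.005],
  [0,0,0.01,0,0,0,0.005],
  [0,0,0,0,0,0,0.005],
  [0,0,0,0,0,0,0.005],
])

```text
time: 30.45
tool_pos: [0.6177, 0.1997, 0.0892]
tool_rot: [0.0, 0.576, 0.818, 0.0]
contact_force: [-0.2, 0.4, -1.7]
gripper_width: 0.176
```

```bash
python3 look.py w18; python3 barp.py w18 95 118|tail -5; python3 cfit.py w18; python3 -c "
from h import *
go(C[0],C[1],.048,109.7)"
```

```text
80 1686 z [112.6 113.4 114.4] u [-18.2  20.8] vmax 90.0
90 1241 z [112.5 113.5 114.3] u [-18.3  21. ] vmax 100.0
100 1320 z [105.  113.5 116.8] u [-18.3  20.9] vmax 110.0
110 833 z [112.4 113.7 116.3] u [-18.4  21.1] vmax 120.0
120 516 z [108.3 112.4 113.9] u [-18.1  20.9] vmax 123.9
w18
post 1 u [-18.2  19. ] v [ 89.9 123.2] ztop 119.2
board [ 0.4 39.7] [ 79.9 170.5] 0.2
t 30.5 at [0.6181 0.1998 0.0897] yaw 109.71 q6 -0.15 grip mm 14.9 F [ 0.3 -0.3 -1.8]
 shift tool [ 0.3 -2.1 41.7]
 turn [0.0013 0.0002 0.0002] n 0.0
```

View pics/w18.png

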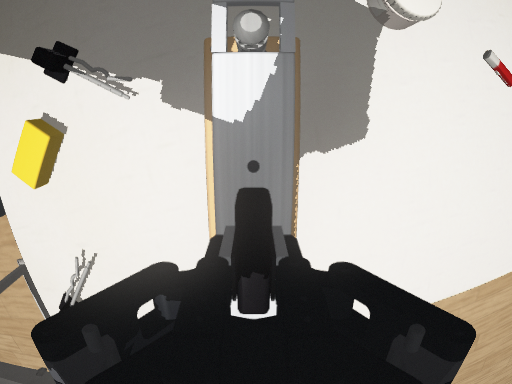

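The post at (250,28) shows inside the bar's hole and there's no contact force. I'll keep lowering.

Call:
step_arm([
  [0,-0.0012,0.01,0,0,0,0.005],
  [0,0,0.015,0,0,0,0.005],
  [0,0,0.01,0,0,0,0.005],
  [0,0,0.002,0,0,0,0.005],
  [0,0,0,0,0,0,0.005],
  [0,0,0,0,0,0,0.005],
])

```text
time: 31.1
tool_pos: [0.6166, 0.1993, 0.0521]
tool_rot: [0.0, 0.576, 0.818, 0.0]
contact_force: [0.8, 0.3, -1.2]
gripper_width: 0.175
```

Call:
step_arm([
  [0,0,0.001,0,0,0,0.005],
  [0,0,0.001,0,0,0,0.005],
  [0,0,0.001,0,0,0,0.005],
  [0,0,0,0,0,0,0.005],
  [0,0,0,0,0,0,0.005],
])

```text
time: 31.6
tool_pos: [0.6164, 0.1993, 0.049]
tool_rot: [-0.0, 0.576, 0.818, 0.0]
contact_force: [0.0, 0.2, -1.3]
gripper_width: 0.178
```

Call:
step_arm([
  [0,0,0.001,0,0,0,0.005],
  [0,0,0,0,0,0,0.005],
  [0,0,0.001,0,0,0,0.005],
  [0,0,0,0,0,0,0.005],
  [0,0,0,0,0,0,0.005],
])

```text
time: 32.1
tool_pos: [0.6163, 0.1992, 0.0469]
tool_rot: [-0.0, 0.576, 0.818, -0.0]
contact_force: [-0.5, 0.7, -1.9]
gripper_width: 0.178
```

Call:
step_arm([
  [0,0,0.001,0,0,0,0.005],
  [0,0,0,0,0,0,0.005],
  [0,0,0.001,0,0,0,0.005],
  [0,0,0,0,0,0,0.005],
  [0,0,0,0,0,0,0.005],
])

```text
time: 32.6
tool_pos: [0.6167, 0.1994, 0.0463]
tool_rot: [0.0, 0.576, 0.818, 0.0]
contact_force: [-3.9, -0.8, 5.6]
gripper_width: 0.174
```

Call:
step_arm([
  [0,0,0,0,0,0,0.045],
  [0,0,0,0,0,0,0.045],
  [0,0,0,0,0,0,0.045],
  [0,0,-0.02,0,0,0,0.045],
  [0,0,-0.04,0,0,0,0.045],
  [0,0,-0.045,0,0,0,0.05],
  [0,0,-0.045,0,0,0,0.05],
  [0,0,0,0,0,0,0.05],
])

```text
time: 33.4
tool_pos: [0.6208, 0.2002, 0.2044]
tool_rot: [0.005, 0.576, 0.818, 0.005]
contact_force: [0.4, 0.2, 1.1]
gripper_width: 0.587
```

```bash
python3 look.py w19 clip1; python3 barm.py w19; python3 cfit.py w19;  python3 -c "
from h import *
go(.45,.25,.14,170)"
```

```text
clip1 0.91 [110.  78.] 1162 z50,90 [13.  30.5] c 422.7 252.9 wh 37.6 128.5 a 83.1
clip1 0.68 [104. 260.] 346 z50,90 [13.7 30.2] c 494.5 79.0 wh 264.7 30.1 a 65.3
clip1 0.54 [356.  25.] 1936 z50,90 [49.1 50.5] c 681.3 421.8 wh 80.5 56.4 a 82.2
clip1 0.3 [139.  79.] 153 z50,90 [13.1 14. ] c 450.6 257.5 wh 8.2 70.7 a 85.6
conf 0.75 [247.3, 159.9] z50,98 0.07056281044538787 0.09708285245960867
 all [[619.7, 184.8], [45.6, 293.8], 18.5]
 rib [[601.0, 241.2], [15.2, 147.7], 19.7]
 plate [[615.8, 199.8], [40.3, 262.3], 19.6]
w19
post 1 u [-8.   8.2] v [100.5 117.5] ztop 119.8
post -1 u [-7.4  9.2] v [-113.3  -99.1] ztop 119.4
board [0.7 0. ] [ 80.7 250.3] 0.2
t 33.55 at [0.6162 0.1992 0.1944] yaw 109.71 q6 -0.15 grip mm 50.0 F [-0.5  0.5 -0.6]
 shift tool [ 103.8 -139.3   54.5]
 turn [-3.0000e-04 -3.0000e-04 -1.0522e+00] n 7.0
```

View pics/w19.png

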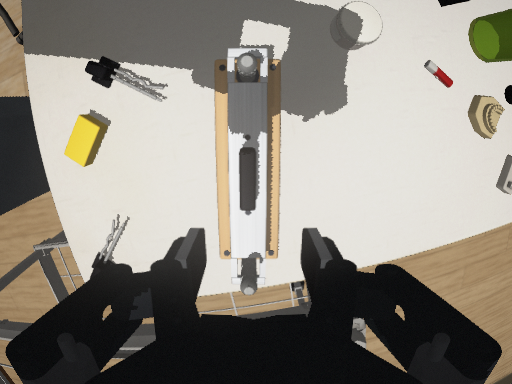

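```bash
python3 -c "
from h import *
go(.395,.254,.14,-7)"
```

```text
t 33.55 at [0.6162 0.1992 0.1944] yaw 109.71 q6 -0.15 grip mm 50.0 F [-0.5  0.5 -0.6]
 shift tool [ 126.2 -189.7   54.5]
 turn [-3.000e-04  3.000e-04  2.037e+00] n 13.6
```

Call:
step_arm([
  [0.021,-0.0316,0,0,0,0,0.05],
  [0.021,-0.0316,0,0,0,0,0.05],
  [0.021,-0.0316,0,0,0,0,0.05],
  [0.021,-0.0316,0,0,0,0,0.05],
  [0.021,-0.0316,0,0,0,0,0.05],
  [0.021,-0.0316,0,0,0,0,0.05],
  [0,0,0.025,0,0,0.145,0.05],
  [0,0,0.025,0,0,0.145,0.05],
])

```text
time: 34.35
tool_pos: [0.3938, 0.254, 0.1429]
tool_rot: [-0.0, 0.689, 0.724, -0.0]
contact_force: [-0.3, -0.1, -0.1]
gripper_width: 0.585
```

Call:
step_arm([
  [0,0,0,0,0,0.146,0.05],
  [0,0,0,0,0,0.146,0.05],
  [0,0,0,0,0,0.146,0.05],
  [0,0,0,0,0,0.146,0.05],
  [0,0,0,0,0,0.146,0.05],
  [0,0,0,0,0,0.146,0.05],
  [0,0,0,0,0,0.146,0.05],
  [0,0,0,0,0,0.146,0.05],
])

```text
time: 35.15
tool_pos: [0.3938, 0.2532, 0.142]
tool_rot: [0.0, 0.975, 0.223, -0.002]
contact_force: [-0.2, -0.9, 0.6]
gripper_width: 0.584
```

Call:
step_arm([
  [0,0,0,0,0,0.146,0.05],
  [0,0,0,0,0,0.146,0.05],
  [0,0,0,0,0,0.146,0.05],
  [0,0,0,0,0,0.146,0.05],
  [0,0,0,0,0,0,0.05],
  [0,0,0,0,0,0,0.05],
])

```text
time: 35.75
tool_pos: [0.3944, 0.2535, 0.1431]
tool_rot: [0.001, 0.998, -0.062, -0.001]
contact_force: [-0.2, 0.3, -0.9]
gripper_width: 0.589
```

```bash
python3 look.py w20 clip1;  python3 -c "
from h import *
go(.395,.254,.1,-7)"
```

```text
clip1 0.81 [466. 100.] 1089 z50,90 [13.5 30.5] c 461.5 0.4 wh 141.3 37.4 a 76.7
clip1 0.59 [251. 170.] 1696 z50,90 [13.2 30.6] c 430.9 251.1 wh 35.9 109.1 a 81.8
t 35.85 at [0.3949 0.2537 0.1439] yaw -7.18 q6 2.11 grip mm 50.2 F [ 0.4  0.7 -0.3]
 shift tool [ 0.1 -0.4 43.9]
 turn [ 0.0009  0.0015 -0.0031] n 0.0
```

View pics/w20.png

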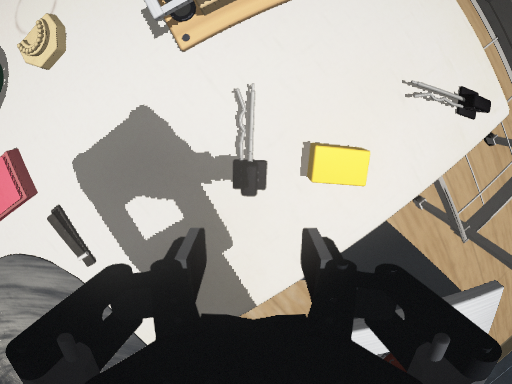

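```bash
cat > clipm.py <<'E'
from h import *
import sys
# args: picture, approx foot x y, approx direction deg, underside z offset mm
n=sys.argv[1]; fx,fy,ang=map(float,sys.argv[2:5]); zo=float(sys.argv[5]) if len(sys.argv)>5 else 0
z=np.load("pics/%s.npz"%n); P=pts("wrist",z["d"],{"intrinsics":z["K"],"world_from_camera":z["T"]}); Q=P.reshape(-1,3)*1000; Q=Q[np.isfinite(Q[:,0])]
for it in range(3):
    e=np.array([np.cos(np.radians(ang)),np.sin(np.radians(ang))]); f=np.array([-e[1],e[0]])
    L=Q[:,:2]-[fx,fy]; u=L@e; v=L@f; h=Q[:,2]-zo
    rib=(h>22)&(h<36)&(abs(u)<30)&(abs(v)<16)
    r=cv2.minAreaRect(Q[rib][:,:2].astype(np.float32))
    leg=(h>8)&(h<20)&(u>18)&(u<100)&(abs(v)<5)
    if leg.sum()>20:
        p=np.polyfit(u[leg],v[leg],1)
        ang+=np.degrees(np.arctan(p[0])); e2=np.array([np.cos(np.radians(ang)),np.sin(np.radians(ang))]); f2=np.array([-e2[1],e2[0]])
        # origin on leg line
        fx,fy=np.array([fx,fy])+p[1]*f
print("leg n",leg.sum(),"dir",round(ang,2),"umax",round(u[leg].max(),1) if leg.any() else None,"legz",np.round(np.percentile(Q[leg,2],[50,90]),1) if leg.any() else None)
print("line point",round(fx,1),round(fy,1))
print("rib",[np.round(t,1) for t in r],"n",rib.sum(),"u",np.round(np.percentile(u[rib],[1,50,99]),1),"v",np.round(np.percentile(v[rib],[1,50,99]),1),"z",np.round(np.percentile(Q[rib,2],[50,98]),1))
ft=(h>2)&(h<9)&(abs(u)<30)&(abs(v)<25)
print("foot u",np.round(np.percentile(u[ft],[1,99]),1),"v",np.round(np.percentile(v[ft],[1,99]),1),ft.sum())
sp=(h>8)&(h<20)&(u>18)&(u<110)&(v>3)&(v<30)
print("sprung umax",u[sp].max() if sp.any() else None,"v",np.percentile(v[sp],[2,98]) if sp.any() else None)
E
python3 clipm.py w20 398 254 -7
```

```text
leg n 362 dir -9.32 umax 91.7 legz [13.3 14.4]
line point 398.3 256.1
rib [array([394.9, 256.8]), array([16.5, 32.3]), np.float64(80.2)] n 532 u [-18.4  -2.3  12.5] v [-8. -0.  8.] z [30.1 31.7]
foot u [-18.5  12.1] v [-17.8  17.6] 487
sprung umax 86.1234028099679 v [ 6.55317713 16.27262641]
```

```bash
python3 -c "
from h import *
go(.3951,.2567,-.021,-9.5)"
```

```text
t 35.85 at [0.3949 0.2537 0.1439] yaw -7.18 q6 2.11 grip mm 50.2 F [ 0.4  0.7 -0.3]
 shift tool [ 1.000e-01 -3.200e+00  1.649e+02]
 turn [0.0009 0.0015 0.0406] n 0.3
```

Call:
step_arm([
  [0,-0.003,0,0,0,0.04,0.038],
  [0,0,0.045,0,0,0,0.038],
  [0,0,0.045,0,0,0,0.038],
  [0,0,0.04,0,0,0,0.038],
  [0,0,0.02,0,0,0,0.038],
  [0,0,0.01,0,0,0,0.038],
  [0,0,0,0,0,0,0.038],
  [0,0,0,0,0,0,0.038],
])

```text
time: 36.65
tool_pos: [0.3969, 0.2574, -0.0139]
tool_rot: [-0.0, 0.997, -0.083, 0.001]
contact_force: [0.2, -0.4, 0.1]
gripper_width: 0.447
```

```bash
python3 look.py w21;  python3 -c "
from h import *
go(.3951,.2567,-.021,-9.5)"
```

```text
t 36.7 at [ 0.3973  0.2576 -0.0134] yaw -9.56 q6 2.16 grip mm 37.7 F [0.1 0.5 0.1]
 shift tool [-2.   1.2  7.6]
 turn [-0.0018 -0.0026 -0.001 ] n 0.0
```

View pics/w21.png

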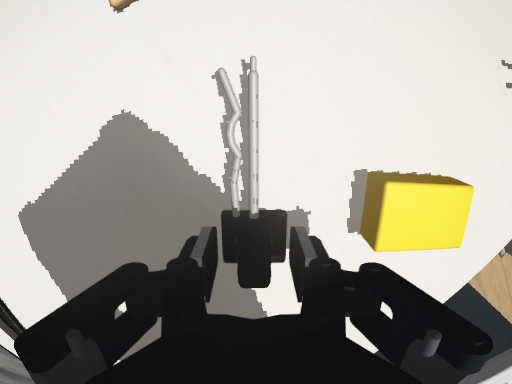

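Call:
step_arm([
  [-0.001,0.001,0.006,0,0,0,0.038],
  [0,0,0,0,0,0,0.038],
  [0,0,0,0,0,0,0.005],
  [0,0,0,0,0,0,0.005],
  [0,0,0,0,0,0,0.005],
  [0,0,0,0,0,0,0.005],
  [0,0,0,0,0,0,0.005],
])

```text
time: 37.4
tool_pos: [0.3951, 0.2563, -0.0206]
tool_rot: [-0.0, 0.997, -0.084, 0.0]
contact_force: [0.2, -0.3, 3.1]
gripper_width: 0.175
```

Call:
step_arm([
  [0,0,-0.02,0,0,0,0.005],
  [0,0,-0.04,0,0,0,0.005],
  [0,0,-0.04,0,0,0,0.005],
  [0,0,0,0,0,0,0.005],
  [0,0,0,0,0,0,0.005],
  [0,0,0,0,0,0,0.005],
])

```text
time: 38.0
tool_pos: [0.3933, 0.2555, 0.0771]
tool_rot: [0.001, 0.997, -0.084, -0.001]
contact_force: [0.1, 0.8, -0.8]
gripper_width: 0.174
```

```bash
python3 look.py w22 ;  python3 -c "
from h import *
s=state()['tool_pos']*1000; print(s)
import os; os.system('python3 clipm.py w22 %f %f -9.5 %f'%(s[0],s[1],s[2]+21))
p=C+.109*B-.125*A; print(p)
go(p[0],p[1],.045,19.7)"
```

```text
leg n 1715 dir -9.38 umax 95.8 legz [110.9 111.9]
line point 393.1 255.1
rib [array([394.4, 252.8]), array([33.2, 29.6]), np.float64(12.9)] n 2709 u [-13.8   6.7  16.4] v [-14.6   0.4  13.9] z [127.8 132.5]
foot u [ 4.3 16.4] v [-17.   17.7] 626
sprung umax 90.21912727402581 v [ 6.28771814 15.11638419]
[393.10374452 255.39761036  76.73811837]
[0.4615728  0.25988338]
this script no longer has the robotException ignored in: <_io.TextIOWrapper mode='rw' encoding='UTF-8'>
Traceback (most recent call last):
BrokenPipeError: [Errno 32] Broken pipe
```

View pics/w22.png

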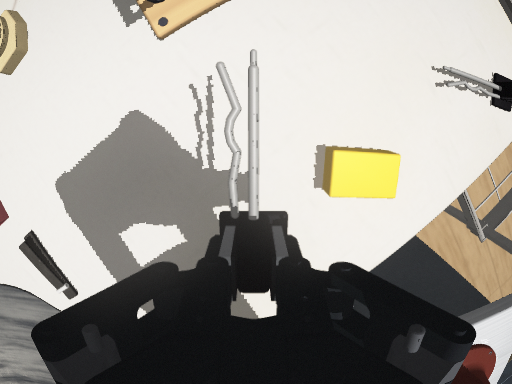

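```bash
python3 -c "
from h import *
p=C+.109*B-.125*A
go(p[0],p[1],.055,19.7)
z=np.load('pics/w22.npz'); P=pts('wrist',z['d'],{'intrinsics':z['K'],'world_from_camera':z['T']})*1000
L=P[...,:2]-[393.1,255.1]; a=np.radians(-9.38); u=L@[np.cos(a),np.sin(a)]; v=L@[-np.sin(a),np.cos(a)]
for q in range(20,96,10):
    k=(u>q)&(u<q+10)&(abs(v)<3.5)&(P[...,2]>95)&(P[...,2]<125)
    print(q,k.sum(),np.round(np.percentile(P[k][:,2],[50,90]),1),np.round(np.median(v[k]),2))
"
```

```text
t 38.05 at [0.3931 0.2554 0.0767] yaw -9.58 q6 2.16 grip mm 15.3 F [-0.3 -0.1 -0.9]
 shift tool [ 66.8 -15.9  21.5]
 turn [ 0.0013  0.0038 -0.5111] n 3.4
20 205 [111.1 112. ] -0.16
30 211 [111.1 111.9] 0.22
40 220 [110.9 111.9] 0.17
50 263 [110.8 111.8] -0.28
60 239 [110.9 112. ] 0.1
70 242 [110.8 111.8] 0.05
80 216 [110.8 111.7] 0.01
90 77 [109.8 110.7] -0.03
```

Clip is level and straight in the grip. I'll move to the pre-insert pose in front of the left post.

Call:
step_arm([
  [0.0334,-0.008,0,0,0,0,0.005],
  [0.0334,-0.008,0,0,0,0,0.005],
  [0,0,0.005,0,0,-0.128,0.005],
  [0,0,0.005,0,0,-0.128,0.005],
  [0,0,0.005,0,0,-0.128,0.005],
  [0,0,0.006,0,0,-0.127,0.005],
  [0,0,0,0,0,0,0.005],
  [0,0,0,0,0,0,0.005],
])

```text
time: 38.85
tool_pos: [0.4621, 0.2603, 0.0565]
tool_rot: [0.0, 0.985, 0.17, -0.001]
contact_force: [0.5, 0.6, 0.1]
gripper_width: 0.175
```

Call:
step_arm([
  [0,0,0,0,0,0,0.005],
  [0,0,0,0,0,0,0.005],
])

```text
time: 39.05
tool_pos: [0.4632, 0.2608, 0.058]
tool_rot: [-0.0, 0.985, 0.171, 0.0]
contact_force: [0.1, -0.4, -0.3]
gripper_width: 0.175
```

```bash
cat > legpost.py <<'E'
from h import *
import sys
n,s=sys.argv[1],float(sys.argv[2])
st=state()["tool_pos"]; 
z=np.load("pics/%s.npz"%n); P=pts("wrist",z["d"],{"intrinsics":z["K"],"world_from_camera":z["T"]}); Q=P.reshape(-1,3); Q=Q[np.isfinite(Q[:,0])]
L=Q[:,:2]-C; u=L@A*1000; v=L@B*1000; h=Q[:,2]*1000
tu=(st[:2]-C)@A*1000; tv=(st[:2]-C)@B*1000; lz=st[2]*1000+33.5
print("tool u,v",round(tu,1),round(tv,1),"z",round(st[2]*1000,1))
k=(abs(h-lz)<5)&(abs(v-tv)<5)&(u>tu+18)&(u<tu+100)
if k.sum()>30:
    p=np.polyfit(u[k],v[k],1); print("leg v at tip",round(np.polyval(p,tu+90),2),"at base",round(np.polyval(p,tu+20),2),"umax",round(u[k].max(),1),"ztop50",round(np.median(h[k]),1))
q=(h>88)&(h<116)&(np.hypot(u,v-s*109)<16)
if q.sum()>30:
    # circle fit radius 9
    from scipy.optimize import least_squares
    r=least_squares(lambda c:np.hypot(u[q]-c[0],v[q]-c[1])-9,[0,s*109.],loss="soft_l1"); print("post centre u,v",np.round(r.x,2),q.sum(),"rms",round(np.sqrt(np.mean(r.fun**2)),2),"v range",np.round(np.percentile(v[q],[1,99]),1))
t=(h>116)&(h<123)&(np.hypot(u,v-s*109)<16)
if t.sum()>10: print("post top u",np.round(np.percentile(u[t],[2,98]),1),"v",np.round(np.percentile(v[t],[2,98]),1), "mean",np.round([u[t].mean(),v[t].mean()],1),t.sum())
E
python3 look.py w23; python3 legpost.py w23 1;  python3 -c "
from h import *
p=C+.109*B-.125*A
go(p[0],p[1],.0445,19.7)"
```

```text
tool u,v -123.1 109.3 z 58.1
leg v at tip 109.21 at base 109.08 umax -27.9 ztop50 92.0
post centre u,v [  0.45 109.53] 344 rms 0.65 v range [101.6 117.1]
t 39.1 at [0.4633 0.2608 0.0581] yaw 19.65 q6 1.6 grip mm 14.9 F [0.4 0.1 0.2]
 shift tool [-1.9  0.3 13.6]
 turn [-0.     -0.0004 -0.0009] n 0.0
```

View pics/w23.png

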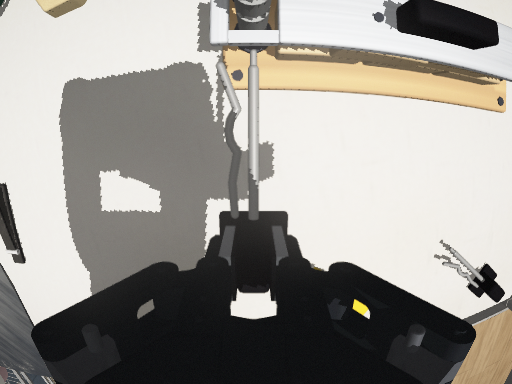

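Call:
step_arm([
  [0,0,0.01,0,0,0,0.005],
  [0,0,0.0035,0,0,0,0.005],
  [0.008,0,0,0,0,0,0.005],
  [0.006,0,0,0,0,0,0.005],
  [0,0,0,0,0,0,0.005],
  [0,0,0,0,0,0,0.005],
  [0,0,0,0,0,0,0.005],
])

```text
time: 39.8
tool_pos: [0.4764, 0.2655, 0.0445]
tool_rot: [-0.0, 0.985, 0.171, 0.0]
contact_force: [0.2, -0.1, 0.1]
gripper_width: 0.171
```

```bash
python3 look.py w24; python3 legpost.py w24 1;  python3 -c "
from h import *
p=C+.109*B-.058*A
go(p[0],p[1],.0445,19.7)"
```

```text
tool u,v -109.2 109.3 z 44.5
leg v at tip 109.29 at base 109.08 umax -13.7 ztop50 78.5
post centre u,v [  0.91 109.54] 1218 rms 0.82 v range [101.3 117.8]
post top u [-6.8 -5. ] v [105.2 113.4] mean [ -5.7 109.4] 71
t 39.85 at [0.4763 0.2655 0.0445] yaw 19.7 q6 1.6 grip mm 15.1 F [-0.3  0.6 -1.2]
 shift tool [51.2  0.3 -0. ]
 turn [-0.      0.     -0.0001] n 0.0
```

View pics/w24.png

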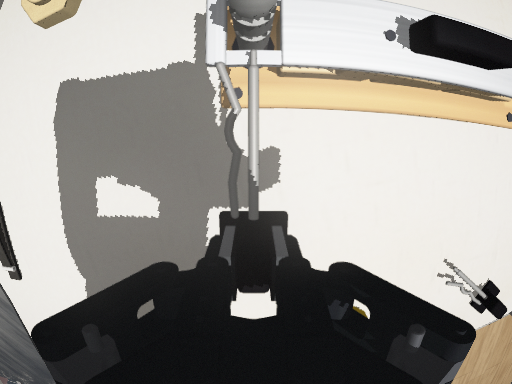

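Call:
step_arm([
  [0.004,0,0,0,0,0,0.005],
  [0.004,0,0,0,0,0,0.005],
  [0.003,0,0,0,0,0,0.005],
  [0,0,0,0,0,0,0.005],
])

```text
time: 40.25
tool_pos: [0.4872, 0.2693, 0.0446]
tool_rot: [-0.0, 0.985, 0.171, 0.0]
contact_force: [-0.4, -0.3, -0.4]
gripper_width: 0.172
```

The tip is inside the hole with no force. Continuing.

Call:
step_arm([
  [0.005,0,0,0,0,0,0.005],
  [0.005,0,0,0,0,0,0.005],
  [0.005,0,0,0,0,0,0.005],
  [0,0,0,0,0,0,0.005],
  [0,0,0,0,0,0,0.005],
])

```text
time: 40.75
tool_pos: [0.5009, 0.2742, 0.0444]
tool_rot: [0.0, 0.985, 0.171, -0.0]
contact_force: [0.0, 0.6, -1.7]
gripper_width: 0.173
```

```bash
python3 look.py w25; python3 legpost.py w25 1;  python3 -c "
from h import *
p=C+.109*B-.058*A
go(p[0],p[1],.0445,19.7)"
```

```text
tool u,v -83.3 109.3 z 44.3
leg v at tip 109.32 at base 109.03 umax -7.5 ztop50 78.3
post centre u,v [  0.67 109.59] 1089 rms 1.38 v range [101.1 118. ]
post top u [-5.8  5.8] v [103.9 115.5] mean [ -0.2 109.6] 1256
t 40.8 at [0.5008 0.2742 0.0443] yaw 19.7 q6 1.6 grip mm 15.0 F [ 0.8  0.9 -0.6]
 shift tool [25.3  0.3 -0.2]
 turn [0.     0.0003 0.    ] n 0.0
```

View pics/w25.png

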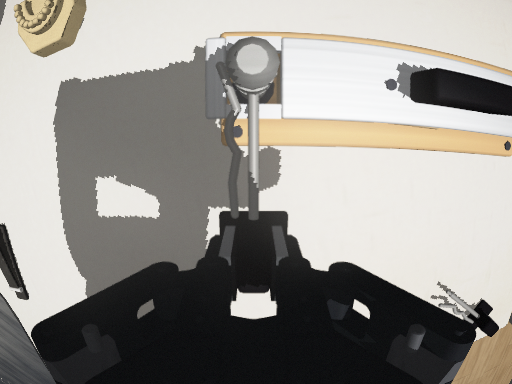

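Call:
step_arm([
  [0.005,0,0,0,0,0,0.005],
  [0.005,0,0,0,0,0,0.005],
  [0.005,0,0,0,0,0,0.005],
  [0,0,0,0,0,0,0.005],
])

```text
time: 41.2
tool_pos: [0.516, 0.2801, 0.0447]
tool_rot: [-0.001, 0.985, 0.171, 0.001]
contact_force: [-0.5, 2.4, -1.0]
gripper_width: 0.174
```

Call:
step_arm([
  [0.004,0,0,0,0,0,0.005],
  [0.004,0,0,0,0,0,0.005],
  [0,0,0,0,0,0,0.005],
  [0,0,0,0,0,0,0.005],
])

```text
time: 41.6
tool_pos: [0.5232, 0.2821, 0.0448]
tool_rot: [-0.0, 0.985, 0.171, 0.001]
contact_force: [0.1, 2.1, -0.4]
gripper_width: 0.176
```

```bash
python3 look.py w26; python3 legpost.py w26 1;  python3 -c "
from h import *
p=C+.109*B-.058*A
go(p[0],p[1],.0445,19.7)"
```

```text
tool u,v -59.6 109.1 z 44.8
leg v at tip 109.26 at base 108.94 umax 35.8 ztop50 78.8
post centre u,v [ -0.17 109.66] 918 rms 1.55 v range [101.2 118.1]
post top u [-5.6  6.1] v [103.9 115.5] mean [  0.4 109.6] 1242
t 41.65 at [0.5231 0.282  0.0448] yaw 19.68 q6 1.6 grip mm 14.6 F [0.6 1.9 0.1]
 shift tool [1.6 0.1 0.3]
 turn [ 0.0001 -0.0014 -0.0003] n 0.0
```

View pics/w26.png

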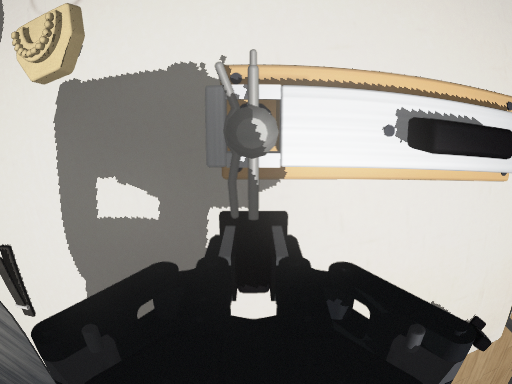

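Call:
step_arm([
  [0.002,0,0,0,0,0,0.005],
  [0,0,0,0,0,0,0.005],
  [0,0,0,0,0,0,0.005],
])

```text
time: 41.95
tool_pos: [0.5244, 0.2825, 0.0444]
tool_rot: [0.0, 0.985, 0.171, -0.0]
contact_force: [-0.3, 1.4, 0.1]
gripper_width: 0.174
```

```bash
python3 -c "
from h import *
p=C+.109*B-.058*A
go(p[0],p[1],.0445,19.7)"
```

```text
t 41.95 at [0.5244 0.2825 0.0444] yaw 19.69 q6 1.6 grip mm 14.9 F [-0.3  1.4  0.1]
 shift tool [ 0.2  0.1 -0.1]
 turn [ 0.0002  0.0001 -0.0002] n 0.0
```

Call:
step_arm([
  [0,0,0,0,0,0,0.04],
  [0,0,0,0,0,0,0.04],
  [0,0,0,0,0,0,0.04],
  [0,0,-0.02,0,0,0,0.045],
  [0,0,-0.04,0,0,0,0.045],
  [0,0,-0.04,0,0,0,0.045],
  [0,0,0,0,0,0,0.045],
  [0,0,0,0,0,0,0.045],
])

```text
time: 42.75
tool_pos: [0.5253, 0.2829, 0.1461]
tool_rot: [-0.0, 0.985, 0.171, 0.002]
contact_force: [-0.0, 0.2, -1.0]
gripper_width: 0.529
```

```bash
python3 look.py w27; python3 clipm.py w27 524.4 282.5 19.7 65;python3 -c "
from h import *
go(.445,-.03,.14,74)"
```

```text
leg n 322 dir 21.28 umax 93.0 legz [81.1 84.1]
line point 524.8 281.3
rib [array([534.3, 283.6]), array([1.1, 4.8]), np.float64(29.7)] n 3 u [ 9.   9.9 10.6] v [-3.5 -0.4  1.1] z [87.2 87.3]
foot u [-8.4 29.9] v [-7.7 11.4] 233
sprung umax 88.3337770986269 v [ 6.45909082 15.71069813]
t 42.8 at [0.5241 0.2825 0.1441] yaw 19.69 q6 1.6 grip mm 44.8 F [-0.   0.4  0.2]
 shift tool [-179.8  267.6    4.2]
 turn [-1.000e-04  4.000e-04 -9.478e-01] n 6.3
```

View pics/w27.png

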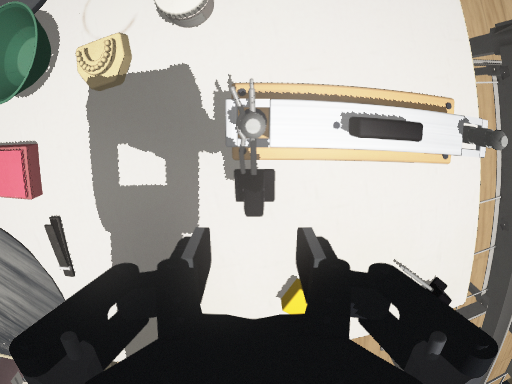

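```bash
cat > tilt.py <<'E'
from h import *
import sys
n,s=sys.argv[1],float(sys.argv[2])
z=np.load("pics/%s.npz"%n); P=pts("wrist",z["d"],{"intrinsics":z["K"],"world_from_camera":z["T"]}); Q=P.reshape(-1,3); Q=Q[np.isfinite(Q[:,0])]
L=Q[:,:2]-C; u=L@A*1000; v=L@B*1000-s*109; h=Q[:,2]*1000
for a in range(-80,50,8):
    k=(u>=a)&(u<a+8)&(abs(v)<(5 if a>=-40 else 8))&(h>40)
    f=(u>=a)&(u<a+8)&(abs(v)>9.5)&(abs(v)<17)&(h>40)
    if k.sum()>3: print(a,k.sum(),"z",np.round(np.percentile(h[k],[20,50,90]),1),"v",np.round(np.percentile(v[k],[5,50,95]),1), "foot" if f.sum()>5 and a<-36 else "spr",np.round(np.median(h[f]),1) if f.sum() else None,np.round(np.median(v[f]),1) if f.sum() else None)
E
python3 tilt.py w27 1
```

```text
-80 78 z [80.  80.8 81.8] v [-6.5 -0.2  6.1] spr None None
-72 161 z [81.3 81.9 83.1] v [-7.2  0.2  6.8] foot 54.8 -9.7
-64 178 z [82.8 83.6 84.8] v [-7.2 -0.6  6.9] foot 56.3 -9.6
-56 364 z [ 85.   86.8 258.9] v [-7.1  0.2  7.3] foot 58.6 9.6
-48 4438 z [251.4 259.9 269.1] v [-7.1  0.1  7.3] foot 252.8 -9.5
-40 55 z [70.6 71.3 72.4] v [-2.3  0.2  1.9] foot 269.2 9.5
-32 58 z [72.1 73.1 74.4] v [-2.3 -0.2  1.8] spr 72.4 10.8
-24 78 z [70.5 73.9 75.6] v [-4.1 -0.6  3.6] spr 70.5 9.9
-16 68 z [70.4 74.7 76.6] v [-4.7 -0.2  4.2] spr 70.3 9.7
-8 172 z [115.5 117.9 119. ] v [-4.4  0.2  4.7] spr 70.8 11.2
0 176 z [115.3 117.6 118.9] v [-4.4  0.2  4.7] spr 70.6 10.3
8 88 z [74.3 80.9 82.7] v [-3.9  0.9  4.2] spr 70.3 10.2
16 106 z [70.9 82.  83.5] v [-3.9  0.5  4.2] spr 71.6 11.0
24 53 z [83.2 84.  85.1] v [-0.9  0.9  3.2] spr 82.9 15.4
32 16 z [84.2 84.6 85.1] v [0.1 1.3 2.4] spr None None
```

Call:
step_arm([
  [-0.0225,0.0335,0,0,0,0,0.045],
  [-0.0225,0.0335,0,0,0,0,0.045],
  [-0.0225,0.0335,0,0,0,0,0.045],
  [-0.0225,0.0335,0,0,0,0,0.045],
  [-0.0225,0.0335,0,0,0,0,0.045],
  [-0.0225,0.0335,0,0,0,0,0.045],
  [-0.0225,0.0335,0,0,0,0,0.045],
  [-0.0225,0.0335,0,0,0,0,0.045],
])

```text
time: 43.6
tool_pos: [0.4432, -0.0314, 0.1421]
tool_rot: [-0.001, 0.985, 0.171, -0.002]
contact_force: [0.4, -0.5, -0.7]
gripper_width: 0.53
```

Call:
step_arm([
  [0,0,0,0,0,-0.135,0.045],
  [0,0,0,0,0,-0.135,0.045],
  [0,0,0,0,0,-0.135,0.045],
  [0,0,0,0,0,-0.135,0.045],
  [0,0,0,0,0,-0.135,0.045],
  [0,0,0,0,0,-0.135,0.045],
  [0,0,0,0,0,-0.138,0.045],
  [0,0,0,0,0,0,0.045],
])

```text
time: 44.4
tool_pos: [0.4439, -0.0301, 0.1422]
tool_rot: [-0.002, 0.799, 0.602, -0.001]
contact_force: [0.2, 0.4, -0.3]
gripper_width: 0.529
```

```bash
python3 look.py w28 clip1;  python3 clipm.py w28 445 -20 75; python3 -c "
from h import *
go(.445,-.03,.14,74)"
```

```text
clip1 0.95 [263. 155.] 1749 z50,90 [13.2 30.4] c 467.5 13.6 wh 111.8 35.5 a 73.7
leg n 299 dir 77.93 umax 89.6 legz [12.9 13.9]
line point 449.4 -21.2
rib [array([456.7, -22.7]), array([31.6, 16.7]), np.float64(74.2)] n 538 u [-15.4   0.3  15.6] v [-15.1  -7.    0.9] z [30.1 31.7]
foot u [-16.1  15.9] v [-23.8  10.7] 483
sprung umax 89.47175632156264 v [3.10906136 4.70442986]
t 44.5 at [ 0.4443 -0.0301  0.1429] yaw 73.85 q6 0.05 grip mm 44.9 F [ 0.6 -0.3  0.3]
 shift tool [0.3 0.6 2.9]
 turn [-0.0028  0.0002 -0.0026] n 0.0
```

View pics/w28.png

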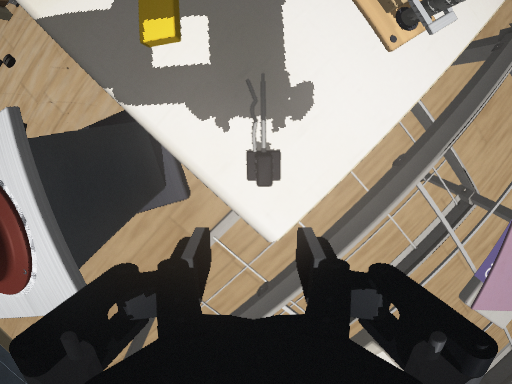

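```bash
python3 clipm.py w28 456.7 -22.7 74.2
python3 - <<'E'
from h import *
z=np.load("pics/w28.npz"); P=pts("wrist",z["d"],{"intrinsics":z["K"],"world_from_camera":z["T"]})
for u,v in [(330,220),(400,160),(275,262),(240,225),(480,50),(180,290),(120,150)]: print(u,v,np.round(P[v,u],3))
go(.4567,-.0227,-.021,74.3)
E
```

```text
leg n 389 dir 75.0 umax 93.7 legz [13.3 14.4]
line point 456.2 -22.5
rib [array([456.7, -22.7]), array([31.6, 16.7]), np.float64(74.2)] n 539 u [-15.5   0.3  15.6] v [-8.7  0.   7.8] z [30.1 31.7]
foot u [-15.7  15.3] v [-16.5  17.2] 483
sprung umax 88.94089600061501 v [ 5.9540882  14.95854905]
330 220 [ 0.631 -0.432 -0.735]
400 160 [ 0.587 -0.044  0.048]
275 262 [ 0.382 -0.546 -0.735]
240 225 [ 0.294 -0.355 -0.738]
480 50 [ 0.786  0.053 -0.02 ]
180 290 [ 0.428 -0.008  0.238]
120 150 [ 0.109  0.047 -0.397]
t 44.5 at [ 0.4443 -0.0301  0.1429] yaw 73.85 q6 0.05 grip mm 44.9 F [ 0.6 -0.3  0.3]
 shift tool [ 10.6  10.3 163.8]
 turn [-0.0028  0.0002 -0.0079] n 0.1
```

Run:
```python
from h import *
z=np.load("pics/w28.npz"); P=pts("wrist",z["d"],{"intrinsics":z["K"],"world_from_camera":z["T"]})
Q=P[:235].reshape(-1,3); k=(Q[:,2]>.02)&(Q[:,2]<.15)&(Q[:,1]<.03); q=Q[k]
for x in np.arange(.36,.80,.03):
    r=q[(q[:,0]>=x)&(q[:,0]<x+.03)]
    if len(r): print(round(x,2),len(r),"ymax",np.round(r[:,1].max(),3),"zmax",np.round(r[:,2].max(),3))
```

```text
0.42 61 ymax -0.02 zmax 0.031
0.45 486 ymax -0.006 zmax 0.033
0.48 166 ymax -0.076 zmax 0.092
0.51 1130 ymax -0.058 zmax 0.103
0.54 1212 ymax -0.041 zmax 0.103
0.57 1170 ymax -0.024 zmax 0.103
0.6 1257 ymax -0.007 zmax 0.103
0.63 1013 ymax 0.01 zmax 0.102
0.66 813 ymax 0.028 zmax 0.102
0.69 559 ymax 0.03 zmax 0.103
0.72 118 ymax -0.121 zmax 0.074
0.75 34 ymax 0.023 zmax 0.047
```

Run:
```python
from h import *
n=None
for pic in ("w28","w20"):
    z=np.load("pics/%s.npz"%pic); P=pts("wrist",z["d"],{"intrinsics":z["K"],"world_from_camera":z["T"]})
    Q=P[:225].reshape(-1,3); k=(Q[:,2]>.06)&(Q[:,2]<.13)&(Q[:,1]<.03)&(Q[:,0]>.47)&(Q[:,0]<.66); q=Q[k]
    if len(q)<100: continue
    if n is None:
        e=[(x,q[(q[:,0]>=x)&(q[:,0]<x+.01)][:,1].max()) for x in np.arange(.5,.65,.01)]; p=np.polyfit([a+.005 for a,b in e],[b for a,b in e],1); d=np.array([1,p[0]])/np.hypot(1,p[0]); n=np.array([-d[1],d[0]]); print(p)
    D=np.max(q[:,:2]@n); print(pic,"edge",D, np.percentile(q[:,:2]@n,99.5))
for off in (0,.004):
    e=np.array([np.cos(np.radians(74.5)),np.sin(np.radians(74.5))]); f=np.array([e[1],-e[0]])
    t=np.array([.4567,-.0227])+off*e
    for a,b in ((.038,.0425),(.0425,.038),(.012,.065)): 
        print(off,a,b,round(1000*min((t+s*a*e+r*b*f)@n-D for s in(1,-1) for r in(1,-1)),1))
```

```text
Traceback (most recent call last):
ValueError: zero-size array to reduction operation maximum which has no identity
```

Run:
```python
from h import *
z=np.load("pics/w28.npz"); P=pts("wrist",z["d"],{"intrinsics":z["K"],"world_from_camera":z["T"]})
Q=P[:228].reshape(-1,3); k=(Q[:,2]>.04)&(Q[:,2]<.13)&(Q[:,1]<.03)&(Q[:,0]>.47)&(Q[:,0]<.68); q=Q[k]
e=[(x+.005,q[(q[:,0]>=x)&(q[:,0]<x+.01)][:,1]) for x in np.arange(.47,.68,.01)]; e=[(a,np.percentile(b,99)) for a,b in e if len(b)>20]
p=np.polyfit(*np.array(e).T,1); d=np.array([1,p[0]])/np.hypot(1,p[0]); n=np.array([-d[1],d[0]]); print(p)
D=np.percentile(q[:,:2]@n,99.8); print("edge",D)
for off in (0,.004):
    e=np.array([np.cos(np.radians(74.5)),np.sin(np.radians(74.5))]); f=np.array([e[1],-e[0]])
    t=np.array([.4567,-.0227])+off*e
    for a,b in ((.038,.0425),(.0425,.038),(.012,.065)): 
        print(off,a,b,round(1000*min((t+s*a*e+r*b*f)@n-D for s in(1,-1) for r in(1,-1)),1))
# right post final
t=C-.109*B-.058*A; e,f=A,-B
for a,b in ((.038,.0425),(.012,.065)): print("post",round(1000*min((t+s*a*e+r*b*f)@n-D for s in(1,-1) for r in(1,-1)),1))
```

```text
[ 0.57115818 -0.36483711]
edge -0.31762421825787673
0 0.038 0.0425 14.5
0 0.0425 0.038 14.5
0 0.012 0.065 16.8
0.004 0.038 0.0425 17.3
0.004 0.0425 0.038 17.3
0.004 0.012 0.065 19.6
post 39.6
post 21.9
```

```bash
python3 -c "
from h import *
go(.4575,-.0198,-.021,74.5)"
```

```text
t 44.5 at [ 0.4443 -0.0301  0.1429] yaw 73.85 q6 0.05 grip mm 44.9 F [ 0.6 -0.3  0.3]
 shift tool [ 13.6  10.3 163.8]
 turn [-0.0028  0.0001 -0.0113] n 0.1
```

Call:
step_arm([
  [0.0136,0.0103,0,0,0,-0.011,0.038],
  [0,0,0.04,0,0,0,0.038],
  [0,0,0.045,0,0,0,0.038],
  [0,0,0.04,0,0,0,0.038],
  [0,0,0.02,0,0,0,0.038],
  [0,0,0.01,0,0,0,0.038],
  [0,0,0,0,0,0,0.038],
  [0,0,0,0,0,0,0.038],
])

```text
time: 45.3
tool_pos: [0.4598, -0.0203, -0.0095]
tool_rot: [0.001, 0.795, 0.606, 0.001]
contact_force: [0.2, 0.8, 1.4]
gripper_width: 0.442
```

```bash
python3 look.py w29; python3 clipm.py w29 456.7 -22.7 74.5;  python3 -c "
from h import *
go(.4575,-.0198,-.021,74.5)"
```

```text
leg n 1512 dir 75.1 umax 95.5 legz [13.4 14.4]
line point 456.6 -22.7
rib [array([456.4, -22. ]), array([31.5, 16.7]), np.float64(74.3)] n 1955 u [-14.3   3.2  15.9] v [-7.5  0.4  8.4] z [30.1 31.5]
foot u [-14.9  15.8] v [-16.8  18. ] 1493
sprung umax 89.80121357579476 v [ 6.3888675  15.25766849]
t 45.35 at [ 0.4603 -0.0204 -0.009 ] yaw 74.61 q6 0.06 grip mm 37.8 F [0.1 0.2 0.6]
 shift tool [-0.2 -2.9 12. ]
 turn [ 0.0029 -0.0002  0.002 ] n 0.0
```

View pics/w29.png

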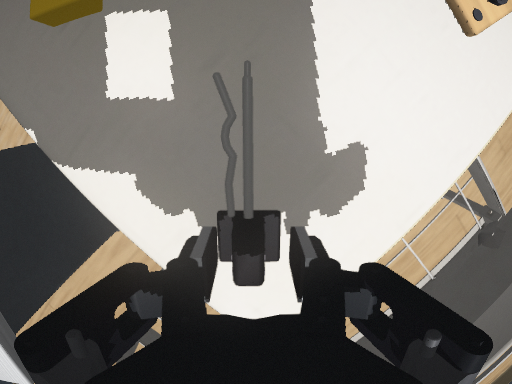

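Call:
step_arm([
  [0,-0.0022,0.006,0,0,0,0.038],
  [0,0,0.0045,0,0,0,0.038],
  [0,0,0,0,0,0,0.038],
  [0,0,0,0,0,0,0.005],
  [0,0,0,0,0,0,0.005],
  [0,0,0,0,0,0,0.005],
  [0,0,0,0,0,0,0.005],
  [0,0,0,0,0,0,0.005],
])

```text
time: 46.15
tool_pos: [0.4572, -0.0196, -0.0207]
tool_rot: [0.0, 0.795, 0.606, 0.0]
contact_force: [0.5, 0.5, 2.2]
gripper_width: 0.174
```

Call:
step_arm([
  [0,0,-0.02,0,0,0,0.005],
  [0,0,-0.04,0,0,0,0.005],
  [0,0,-0.045,0,0,0,0.005],
  [0,0,-0.045,0,0,0,0.005],
  [0,0,0,0,0,0,0.005],
  [0,0,0,0,0,0,0.005],
  [0,0,0,0,0,0,0.005],
])

```text
time: 46.85
tool_pos: [0.4555, -0.0193, 0.1271]
tool_rot: [-0.001, 0.795, 0.606, -0.001]
contact_force: [0.6, 0.1, -1.1]
gripper_width: 0.177
```

```bash
python3 look.py w30;  python3 -c "
from h import *
p=C-.109*B-.125*A; print(p)
go(p[0],p[1],.06,19.7)"; python3 clipm.py w30 456.7 -21 74.6 144
```

```text
[0.53505957 0.0546428 ]
t 46.9 at [ 0.4552 -0.0192  0.1266] yaw 74.64 q6 0.06 grip mm 15.2 F [-0.1 -0.6 -0.8]
 shift tool [92.4 57.7 66.3]
 turn [-0.0037  0.0022  0.959 ] n 6.4
leg n 1647 dir 74.84 umax 93.6 legz [161.1 162.1]
line point 455.3 -20.6
rib [array([453.3, -20.7]), array([32.7, 31.3]), np.float64(62.2)] n 2691 u [-15.9   6.   14.5] v [-15.    0.4  14. ] z [177.8 179.4]
foot u [ 5.4 14.3] v [-17.   18.1] 436
sprung umax 88.2394485967659 v [ 6.25406684 15.10718173]
```

View pics/w30.png

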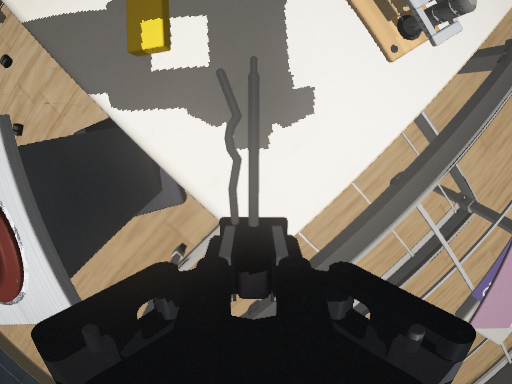

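Call:
step_arm([
  [0,0,0,0,0,0.137,0.005],
  [0,0,0,0,0,0.137,0.005],
  [0,0,0,0,0,0.137,0.005],
  [0,0,0,0,0,0.137,0.005],
  [0,0,0,0,0,0.137,0.005],
  [0,0,0,0,0,0.137,0.005],
  [0,0,0,0,0,0.137,0.005],
  [0,0,0,0,0,0,0.005],
])

```text
time: 47.7
tool_pos: [0.4554, -0.0192, 0.1267]
tool_rot: [-0.001, 0.985, 0.171, -0.002]
contact_force: [1.0, 0.4, -0.9]
gripper_width: 0.178
```

```bash
python3 -c "
from h import *
p=C-.109*B-.125*A; print(p)
go(p[0],p[1],.06,19.7)"
```

```text
[0.53505957 0.0546428 ]
t 47.7 at [ 0.4554 -0.0192  0.1267] yaw 19.71 q6 1.02 grip mm 15.2 F [ 1.   0.4 -0.9]
 shift tool [100.1 -42.6  66.5]
 turn [-0.0021  0.0035  0.0002] n 0.0
```

Call:
step_arm([
  [0.033,-0.0142,0,0,0,0,0.005],
  [0.033,-0.0142,0,0,0,0,0.005],
  [0.033,-0.0142,0,0,0,0,0.005],
  [0,0,0.03,0,0,0,0.005],
  [0,0,0.03,0,0,0,0.005],
  [0,0,0,0,0,0,0.005],
  [0,0,0,0,0,0,0.005],
  [0,0,0,0,0,0,0.005],
])

```text
time: 48.5
tool_pos: [0.5365, 0.0538, 0.0704]
tool_rot: [0.0, 0.985, 0.171, 0.001]
contact_force: [-0.1, -0.4, 0.1]
gripper_width: 0.177
```

```bash
python3 look.py w31; python3 legpost.py w31 -1;  python3 -c "
from h import *
p=C-.109*B-.125*A
go(p[0],p[1],.0445,19.7)"
```

```text
tool u,v -123.6 -110.4 z 70.8
leg v at tip -110.29 at base -110.63 umax -32.1 ztop50 104.6
post centre u,v [   1.43 -108.46] 493 rms 0.85 v range [-116.6 -100.4]
t 48.55 at [0.5368 0.0538 0.0708] yaw 19.72 q6 1.19 grip mm 14.8 F [0.6 0.4 0.2]
 shift tool [-1.4 -1.5 26.3]
 turn [ 0.0011 -0.0028  0.0004] n 0.0
```

View pics/w31.png

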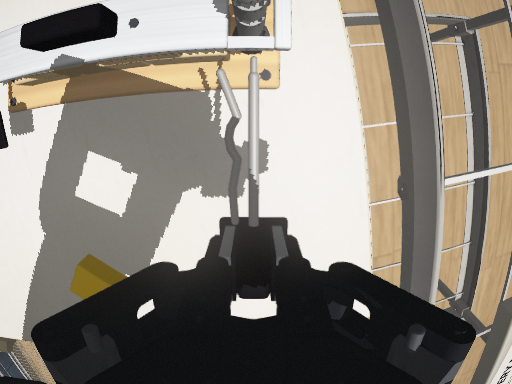

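Call:
step_arm([
  [0,-0.0018,0.015,0,0,0,0.005],
  [0,0,0.01,0,0,0,0.005],
  [0,0,0.001,0,0,0,0.005],
  [0.009,0,0,0,0,0,0.005],
  [0.009,0,0,0,0,0,0.005],
  [0,0,0,0,0,0,0.005],
  [0,0,0,0,0,0,0.005],
  [0,0,0,0,0,0,0.005],
])

```text
time: 49.35
tool_pos: [0.552, 0.0617, 0.0431]
tool_rot: [0.0, 0.985, 0.171, 0.0]
contact_force: [-0.4, -0.1, 0.1]
gripper_width: 0.171
```

```bash
python3 look.py w32; python3 legpost.py w32 -1;  python3 -c "
from h import *
p=C-.109*B-.054*A
go(p[0],p[1],.0445,19.7)"
```

```text
tool u,v -106.7 -108.0 z 43.0
leg v at tip -108.15 at base -108.35 umax -6.8 ztop50 77.1
post centre u,v [   1.79 -108.42] 1286 rms 0.85 v range [-116.7 -100.2]
post top u [-6.3 -3. ] v [-113.3 -103.1] mean [  -4.4 -108.3] 172
t 49.4 at [0.5519 0.0617 0.043 ] yaw 19.7 q6 1.2 grip mm 14.6 F [-0.3 -0.4 -0.7]
 shift tool [52.7  1.  -1.5]
 turn [ 0. -0.  0.] n 0.0
```

View pics/w32.png

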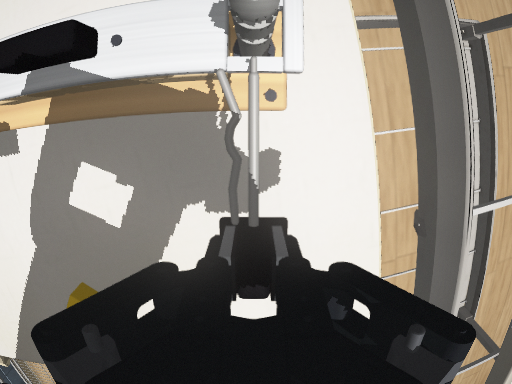

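Lateral alignment is good (leg −108.2, post −108.4). I'll raise 1.5 mm and push in.

Call:
step_arm([
  [0,0,-0.0015,0,0,0,0.005],
  [0,0,0,0,0,0,0.005],
  [0.004,0,0,0,0,0,0.005],
  [0.004,0,0,0,0,0,0.005],
  [0.004,0,0,0,0,0,0.005],
  [0,0,0,0,0,0,0.005],
])

```text
time: 50.0
tool_pos: [0.5639, 0.0659, 0.0445]
tool_rot: [0.0, 0.985, 0.171, 0.0]
contact_force: [-0.2, -0.2, -0.1]
gripper_width: 0.171
```

Call:
step_arm([
  [0.004,0,0,0,0,0,0.005],
  [0.005,0,0,0,0,0,0.005],
  [0.005,0,0,0,0,0,0.005],
  [0,0,0,0,0,0,0.005],
  [0,0,0,0,0,0,0.005],
])

```text
time: 50.5
tool_pos: [0.5765, 0.0705, 0.0444]
tool_rot: [0.0, 0.985, 0.171, -0.0]
contact_force: [0.8, 0.2, -0.6]
gripper_width: 0.174
```

```bash
python3 look.py w33; python3 legpost.py w33 -1;  python3 -c "
from h import *
p=C-.109*B-.054*A
go(p[0],p[1],.0445,19.7)"
```

```text
tool u,v -80.8 -108.0 z 44.3
leg v at tip -108.16 at base -108.32 umax -6.4 ztop50 78.5
post centre u,v [   1.5  -108.44] 1054 rms 1.4 v range [-116.9  -99.9]
post top u [-4.9  6.6] v [-114.3 -102.6] mean [   0.6 -108.4] 1265
t 50.55 at [0.5764 0.0705 0.0443] yaw 19.7 q6 1.22 grip mm 14.7 F [-0.4  0.5 -0.4]
 shift tool [26.8  1.  -0.2]
 turn [-0.0001  0.0003  0.    ] n 0.0
```

View pics/w33.png

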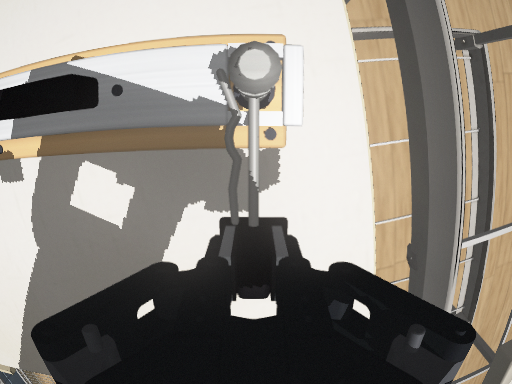

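Call:
step_arm([
  [0.005,0,0,0,0,0,0.005],
  [0.005,0,0,0,0,0,0.005],
  [0.005,0,0,0,0,0,0.005],
  [0,0,0,0,0,0,0.005],
])

```text
time: 50.95
tool_pos: [0.5913, 0.0763, 0.0445]
tool_rot: [-0.0, 0.985, 0.171, 0.001]
contact_force: [0.1, 1.9, 0.3]
gripper_width: 0.177
```

Call:
step_arm([
  [0.005,0,0,0,0,0,0.005],
  [0.005,0,0,0,0,0,0.005],
  [0.002,0,0,0,0,0,0.005],
  [0,0,0,0,0,0,0.005],
  [0,0,0,0,0,0,0.005],
])

```text
time: 51.45
tool_pos: [0.6021, 0.0793, 0.0446]
tool_rot: [0.0, 0.985, 0.171, 0.0]
contact_force: [-0.4, 0.3, -0.0]
gripper_width: 0.177
```

```bash
python3 look.py w34; python3 legpost.py w34 -1;  python3 -c "
from h import *
p=C-.109*B-.054*A
go(p[0],p[1],.0445,19.7)"
```

```text
tool u,v -53.7 -108.3 z 44.5
leg v at tip -108.35 at base -108.56 umax 38.4 ztop50 78.6
post centre u,v [   0.49 -108.37] 954 rms 1.49 v range [-116.7  -99.9]
post top u [-4.6  7. ] v [-114.1 -102.5] mean [   1.3 -108.4] 1226
t 51.5 at [0.6019 0.0793 0.0445] yaw 19.69 q6 1.24 grip mm 14.5 F [-0.5  0.2 -0.6]
 shift tool [-0.3  0.7 -0. ]
 turn [ 0.0004 -0.0001 -0.0002] n 0.0
```

View pics/w34.png

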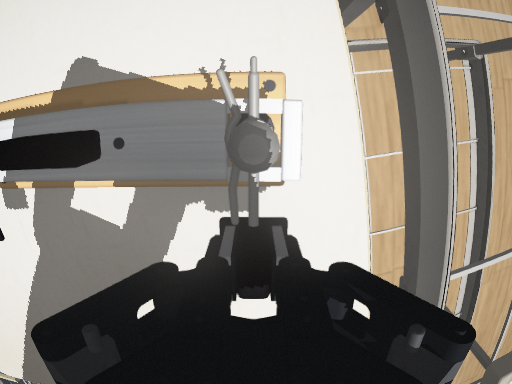

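Call:
step_arm([
  [0,0,0,0,0,0,0.04],
  [0,0,0,0,0,0,0.04],
  [0,0,0,0,0,0,0.04],
  [0,0,-0.02,0,0,0,0.045],
  [0,0,-0.04,0,0,0,0.045],
  [0,0,-0.04,0,0,0,0.045],
  [-0.03,0,-0.03,0,0,0,0.045],
  [-0.03,0,-0.02,0,0,0,0.045],
])

```text
time: 52.3
tool_pos: [0.5461, 0.0592, 0.1978]
tool_rot: [0.0, 0.985, 0.171, 0.002]
contact_force: [0.7, -0.4, 0.6]
gripper_width: 0.53
```

Call:
step_arm([
  [-0.02,-0.035,0,0,0,0,0.045],
  [-0.02,-0.035,0,0,0,0,0.045],
  [0,-0.02,0,0,0,0,0.045],
  [0,0,0,0,0,0,0.045],
  [0,0,0,0,0,0,0.045],
])

```text
time: 52.8
tool_pos: [0.4775, 0.1305, 0.1947]
tool_rot: [0.0, 0.985, 0.171, 0.0]
contact_force: [0.6, 0.1, 0.3]
gripper_width: 0.524
```

```bash
python3 look.py w35 bar clip1 block1; for s in 1 -1; do echo post $s; python3 tilt.py w35 $s; done; python3 cfit.py w35; python3 barp.py w35 66 76 | awk 'NR%3==1'; python3 -c "
from h import *
im,d=grab_frame('side'); save('s9.png',cv2.resize(im[120:260,150:320],None,fx=4,fy=4,interpolation=cv2.INTER_CUBIC))
import numpy as np; np.save('pics/s9.npy',d)"
```

```text
bar 0.79 [239.  29.] 1173 z50,90 [70.4 95.2] c 601.7 238.6 wh 16.8 143.5 a 19.3
clip1 0.95 [127.  82.] 1533 z50,90 [73.2 84. ] c 572.8 316.0 wh 151.8 68.4 a 20.7
clip1 0.67 [334.  35.] 256 z50,90 [75.9 81.8] c 662.4 109.4 wh 103.2 21.0 a 8.5
clip1 0.57 [339.  78.] 1529 z50,90 [75.3 85.2] c 651.5 84.0 wh 142.3 58.4 a 18.0
block1 0.88 [209. 217.] 1310 z50,90 [24.2 25.3] c 427.5 155.9 wh 60.1 101.1 a 76.6
block1 0.7 [210.  50.] 125 z50,90 [51.  60.5] c 586.8 221.1 wh 1.7 57.0 a 18.5
block1 0.64 [261.  47.] 78 z50,90 [46.7 53.2] c 609.3 163.3 wh 1.1 51.9 a 19.6
block1 0.57 [243.  51.] 65 z50,90 [24.2 35.4] c 604.6 180.0 wh 2.5 31.7 a 19.5
block1 0.36 [340.  76.] 735 z50,90 [75.9 85.2] c 629.2 92.7 wh 105.4 18.7 a 23.3
block1 0.16 [231.  56.] 678 z50,90 [ 10.8 106.7] c 616.3 199.2 wh 18.0 231.4 a 19.8
post 1
-80 68 z [79.1 80.2 81.4] v [-7.5 -1.8  5.6] spr 76.4 -9.7
-72 106 z [80.7 81.8 82.9] v [-7.8 -1.6  4.8] foot 55.7 -11.6
-64 111 z [82.5 83.4 84.5] v [-7.8 -1.6  5.5] foot 56.9 -12.8
-56 124 z [83.7 84.7 85.9] v [-7.9 -2.   5.5] foot 58.2 -13.0
-48 74 z [68.4 77.9 84.9] v [-7.7 -2.8  
[... 1431 characters left out ...]
 1.5  2.9] spr 83.3 14.8
w35
post 1 u [-8.8  7.8] v [100.3 115.5] ztop 119.3
post -1 u [-7.8  8.1] v [-115.7  -99.5] ztop 119.3
board [-5.2  0.5] [249.1  70.4] 89.7
-140 38 z [69.2 70.  70.9] u [-20.5   7.9] vmax -130.1
-110 227 z [69.9 72.3 75.2] u [-39.2  18.9] vmax -100.1
-80 368 z [69.2 70.3 71.4] u [-20.8  18.5] vmax -70.0
-50 375 z [69.3 70.3 71.4] u [-20.3  18.5] vmax -40.5
-20 175 z [68.9 70.3 71.6] u [-20.8  19.4] vmax -10.4
10 165 z [69.2 70.2 71.4] u [-20.4  19.2] vmax 19.8
40 372 z [69.3 70.2 71.3] u [-19.9  19.6] vmax 50.0
70 344 z [69.1 70.1 71.3] u [-19.8  19.3] vmax 80.0
100 299 z [68.5 71.  74.6] u [-39.7  19.7] vmax 110.0
130 22 z [69.1 69.8 70.5] u [-18.1   1.2] vmax 131.9
```

View pics/w35.png

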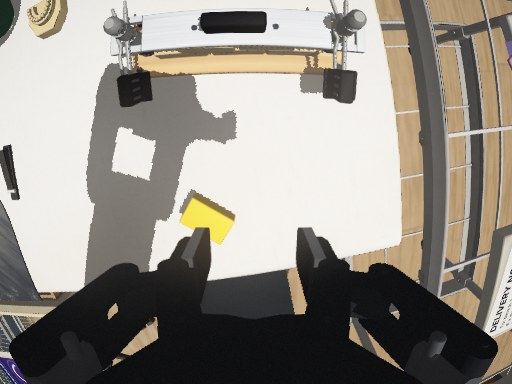

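View pics/s9.png

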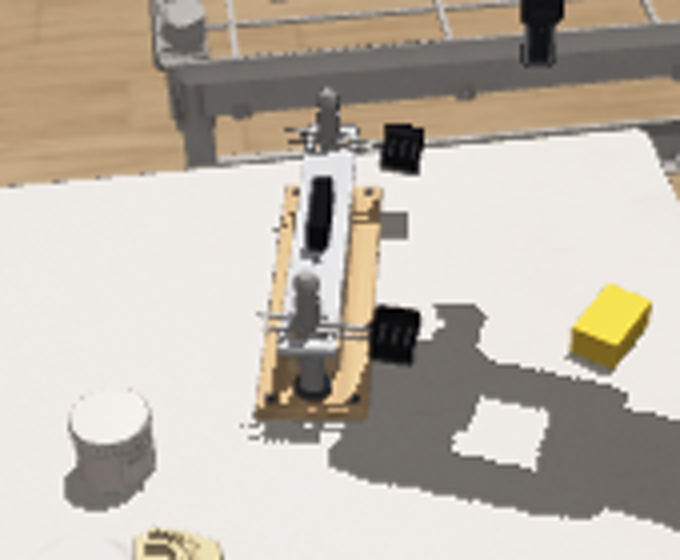

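Both clips are through their posts with the feet about 58 mm out, and the bar is level. Handing in.

```bash
python3 -c "
from h import *
s=state(); print(s['time'],s['contact_force']); print(job_done())"
```

```text
53.05 [-0.04311643 -0.78885841 -0.47846099]
the job is handed in; nothing more can be done
None
```

I handed the job in at about 53 s of the 208 s allowed. No verdict is reported, but nothing in my last checks looked wrong.

**What I did**
- **Blocks:** Three loose cream blocks were present. One fills the gap and the other two bridge the left and right joints.
- **Bar:** It lies over both posts on the second course.
- **Clips:** Each post has a hairpin clip through its lower cross hole.
- **Left alone:** I did not touch the yellow look-alike, the cast, the jar or the black spring clip.

**What the last checks showed**
- **Blocks:** All three were within about 2 mm of their places when measured after laying. The bar has since covered them.
- **Bar:** It is level, and its top face reads about 70 mm against a nominal 72. The wrist camera read about 1.5 mm low on every flat top.
- **Clips:** The seats are about 1 mm from the post centres. After release the feet drooped, leaving each clip tilted about 0.19 rad (limit 0.35).
- **Sprung legs:** I judged them closed from the pictures and from the push force, which stayed under about 3 N at every reading (5 to 10 N stated). The leg joint itself can't be read.
- **Robot:** It was clear of everything at hand-in.

**What went wrong or disagreed**
- **Fingertip position:** The fingertips sit about 30 to 44 mm behind the reported TCP. The first grasp closed on air because of this; two camera views showed the offset, and I allowed for it from then on.
- **Bar knocked:** The bar was knocked about 5 cm aside during the run, so I located it again before gripping it.

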